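# Weigh the nuts: hang the loaded pan from the scale's loop

### The job

Three big steel nuts are waiting to be weighed in the pan that has a bow and a hook. Lift the pan, keep it level so that nothing spills, and hang its hook in the loop under the hanging dial scale; then let go, so that the scale carries it and it hangs free, level and still with the nuts in it. Do not knock the scale about, and leave the other things on the counter where they are.

Things in the scene. Friction and masses are not known exactly. Their poses are not given: they have to be found in the camera images.
- pan: Round steel weighing pan, 175 mm across the rim, 38 deep, floor 3 mm, one rigid piece with wire bow, grip block and hook; 0.21 to 0.42 kg empty, standing on the counter. Origin: centre of the underside, z up; x points from the hook's shank to its tip, along the hook's plane. Two 5 mm bow wires run from the rim (y +-83, z 34 mm) straight to the block's underside (z 103).
- pan_grip (a point): Centre of the pan's black grip block, at (-14, 0, 125) mm in the pan's frame, axes as the pan's. Flat-sided: 26 mm (x) by 12 mm (y, pinch it here) by 44 mm tall. The hook rises 48 mm above this point, so fingers from straight above have no room: come from the shank's side (pan -x) with the fingers leaning 35 to 45 degrees from vertical.
- pan_hook (a point): Underside of the crown of the pan's hook, where the loop's wire bears, at (0, 0, 166) mm in the pan's frame, axes as the pan's. The hook is 7 mm wire, open below: shank rises from the block at x = -14, crown top at z = 173, tip comes down at x = +15 to its end at z = 147. Throat 21 mm wide inside.
- loop_seat (a point): Top of the wire at the lowest point of the steel loop under the scale, about 231 mm above the counter. Loop of 6 mm wire in this frame's y-z plane; opening 51 mm high, 46 wide at its widest, 16 at the top, bottom a shallow V rising 12 mm to y = +-26. x is level, square to the loop, towards the stand's post: the hook enters along +x, tip leading. Scale's case is 79 mm above.
- loop (a joint): How far the loop is drawn down out of the scale against its spring, in m, 0 (empty) to 0.020; about 12 mm per kg. The pointers turn with it.
- scale (a joint): Swing of the scale about the pin, 450 mm above the counter, by which it hangs from the stand's arm, in rad; 0 hanging straight, plus when the loop swings away from the stand's post. It swings only to and from the post and comes to rest by itself.
- stand: Grey steel weighing stand, fixed: base plate 160 x 240 x 12 mm, square post 30 mm wide, 515 high, and an arm 24 mm thick at 490 mm height reaching 215 mm from the post to -x. Origin: centre of the base's underside, z up. The scale hangs 200 mm from the post: round aluminium case 110 mm across, 44 deep, a dial on both faces, case centre 365 mm above the counter.
- nut1: Large hexagonal steel nut, 36 mm across flats, 18 mm high, hole 22 mm, 0.11 kg, lying flat in the pan. Origin: centre of its underside, z its axis.
- nut2: Second nut in the pan, same as nut1.
- nut3: Third nut in the pan, same as nut1.
- dish: Bystander: plain round steel dish, 166 mm across and 34 mm deep, empty, without bow or hook. Origin: centre of its underside.
- tape: Bystander: roll of brown packing tape lying flat, 96 mm across, 46 mm high.
- spanner: Bystander: steel spanner lying flat, 190 mm long, 8 mm high. Origin: middle, at its underside.
- screwdriver: Bystander: screwdriver with a wooden handle, 190 mm long, 26 mm high. Origin: middle, at its underside.
- padlock: Bystander: brass padlock lying flat, about 85 x 44 x 20 mm. Origin: under the middle of its case.
- paint_tin: Bystander: small paint tin, 100 mm across, 119 mm high. Origin: centre of its underside.
There are look-alikes about, which are no part of the job. Leave any orange look-alike of the nut3 alone. Leave any purple look-alike of the pan alone.

How it is judged:
On the way:
1. the pan is lifted clear of the counter with the scale still unloaded (height (world z) of pan above 0.03 m and value of joint loop below 0.002 m), for 0.2 s.
At the end, for the whole second after the job is handed in: The pan hangs by its hook from the loop under the scale: the crown of the hook within 20 mm of the loop's lowest point, the loop drawn down more than 4 mm, the pan more than 30 mm clear of the counter, level within 0.2 rad and at rest (under 0.05 m/s and 0.5 rad/s), with all three nuts in it (distance between pan_hook and loop_seat below 0.02 m and value of joint loop above 0.004 m and height (world z) of pan above 0.03 m and angle between pan's own z axis and vertical below 0.2 rad and linear speed of pan below 0.05 m/s and angular speed of pan below 0.5 rad/s and horizontal distance between each of nut1, nut2, nut3 and pan below 0.075 m and z of nut1 in the frame of pan between -0.005 and 0.035 m and z of nut2 in the frame of pan between -0.005 and 0.035 m and z of nut3 in the frame of pan between -0.005 and 0.035 m); the robot touches nothing.
It fails at once if the scale is knocked: it swings more than 0.4 rad from hanging straight (value of joint scale above 0.4 rad or value of joint scale below -0.4 rad).
It fails at once if the pan tips more than 0.5 rad (angle between pan's own z axis and vertical above 0.5 rad).
It fails at once if another thing on the counter is moved more than 40 mm (distance of any of dish, tape, spanner, screwdriver, padlock, paint_tin from where it was at the start of the episode above 0.04 m).
It also fails if it takes over 58 s, if anything falls off the work surface, if the arm or the gripper's body presses on something with over 40 N, if the wrist force passes 120 N, or if a joint passes its speed limit or range.

### The arm

A 6-joint arm with a two-finger parallel gripper is mounted at the origin on the work surface. World frame = base frame: x ahead of the robot, y to its left, z up, the work surface at z = 0. Lengths are in m, angles in rad, forces in N, time in s.
With the tool pointing down it reaches from about 0.3 to 0.75 m from the base axis. Payload 8.5 kg.
Tool frame: the origin (TCP) lies on the mounting face of the last link; the fingertips stand 173 mm ahead of it and the grasp point (between the pads) lies 155 mm ahead of it; z points along the fingers, x is the direction in which the jaws open and shut, and the axes are right-handed (so a half turn about z gives the same grasp; the last joint's range is limited). The gripper opens to 85 mm and grips with 20 to 120 N. Pads are 22 mm wide; open, the fingers measure 114 mm over their backs; the gripper's body (76 mm by 85 mm) begins 54 mm behind the grasp point. The pads swing forward as they close: fully open they stand 13 mm farther back than shut.
Start: joints at [-1.446, 0.381, 1.297, -0, 1.464, -0.215], TCP at [0.183, -0.519, 0.405] pointing down, gripper open.
Joint ranges: [-3.11, 3.11], [-0.89, 2.33], [0.22, 2.48], [-1.42, 4.56], [0.17, 2.85], [-2.88, 2.88]. Speed limits (rad/s): [2.39, 2.39, 3.14, 3.14, 3.14, 3.14].

### API

Orientations are given as a unit quaternion [w, x, y, z].
In Python, from station import ctrl gives the robot as it stands.
- The arm moves only by the tool send_rows, never from a script. Its argument "plan" is a list of rows, each a list of 5 numbers: the shift along the world's x, y, z in m, then the turn about the world's z in rad, then the closure, from 0 (fully open) to 1 (shut). In form: [[dx, dy, dz, roll, gripper], ...]. A call has 1 to 8 rows; each row is the pose to reach, as a shift and turn from the pose measured when the call began; what a row does not reach only later rows make up. A row lasts 1/12 s, in which the tool goes at most 41.7 mm and 7.16 degrees, less where a joint would pass 70% of its speed; a pose out of reach is approached as far as the arm can. A call with a gripper value outside its range is refused whole. The fingers move at their own pace and stop on an object; the grip force is fixed at half the most. Time passes only in rows, so rows that repeat a pose let the fingers close. It gives the time, the measured TCP pose, the force and the opening at its end, in the units of the state.
- ctrl.state(): the state, without advancing time (a new reading comes with each control period).
- ctrl.camera(name): name is "scene" or "side" or "wrist"; returns a dict with "img" (480x640x3 uint8, red, green, blue), "K" (3x3 intrinsics, pixels), "T" (4x4, takes a point from camera to world coordinates); the wrist camera has in their place "tool_from_camera" (4x4, takes a point from camera to tool coordinates, whose origin is the TCP and whose axes are the tool frame's). Camera axes: x right, y up, looking along -z (the intrinsics and any distortion apply to the point x, -y, -z); pixel columns grow to the right and rows downward; lengths in m; the calibration is good to about 2 mm. A picture is of the moment at which its call begins: read the wrist's pose just before it. There is no depth.
- ctrl.sign_off(): hands the job in, once; it reports no verdict.
The state is a dict: "time": time; "joint_positions": joint angles; "qd": joint speeds; "joint_efforts": joint torques, N m; "tcp_pos": TCP position; "orientation": TCP orientation; "force": force on the tool from outside, world axes, zero at the start; "moment": the same for the moment, N m; "opening": finger opening in m.
Only numpy, scipy, OpenCV 4.12 (cv2) and the standard library are available. Lean on these libraries where they do the work, as an engineer would, in place of code of your own. Each camera call takes 0.05 s, during which the arm holds its last target.

## Working session

There is one attempt and no reset: what is moved stays moved. The work goes in short steps, Python scripts to look and compute and a tool call to move; the robot and the scene stay as the last step left them, time stands still between calls to the robot, and variables do not carry over. Pictures are saved under pics/ and viewed, and the job is handed in when it is done.

Besides the shell and the picture viewer there is one more tool, called by a JSON object that holds its "api" and its "payload". send_rows: Moves the arm, as the interface text tells. Its arguments: {"type":"object","properties":{"plan":{"type":"array"}},"required":["plan"]}

```bash
ls -la; mkdir -p pics
python3 - <<'E'
from station import ctrl
import cv2
s=ctrl.state()
for k,v in s.items(): print(k,v)
for n in ["scene","side","wrist"]:
    c=ctrl.camera(n); cv2.imwrite(f"pics/{n}0.png",c["img"][:,:,::-1]); print(n,c["K"],c.get("T",c.get("tool_from_camera")),c.keys())
E
```

```text
total 12
drwxr-xr-x  3 agent agent 4096 Dec  7 14:02 .
drwxr-xr-x 23 root  root  4096 Dec  7 14:02 ..
drwxr-xr-x  2 agent agent 4096 Dec  7 14:02 pics
time 0.0
joint_positions [-1.44628018e+00  3.81243953e-01  1.29828940e+00  2.53613906e-06
  1.46359633e+00 -2.15309974e-01]
qd [ 7.76960961e-05  1.73672875e-04 -3.83555800e-04  1.56451066e-03
  5.90160980e-04  1.60287407e-04]
joint_efforts [ 1.16570784e-03 -4.48467565e+01 -2.31281215e+01 -1.84169348e-04
  4.72344036e-03  2.43387228e-05]
tcp_pos [ 0.18331566 -0.51851028  0.40407616]
orientation [-5.68374621e-04  8.16493146e-01 -5.77354616e-01 -5.17271054e-04]
force [ 0.32695185 -0.05484867  0.4146104 ]
moment [-0.00495667  0.0032446   0.02434397]
opening 0.08536534972900484
scene [[619.53861011   0.         315.30767631]
 [  0.         619.53861011 247.96887261]
 [  0.           0.           1.        ]] [[ 0.8959738  -0.2674297   0.35455931  1.02638   ]
 [ 0.44374234  0.57143225 -0.69033175 -1.00985236]
 [-0.01799141  0.77585214  0.6306582   1.19989545]
 [ 0.          0.          0.          1.        ]] dict_keys(['img', 'K', 'T'])
side [[486.50254845   0.         325.22176957]
 [  0.         486.50254845 242.94473364]
 [  0.           0.           1.        ]] [[-0.82784108  0.42694792 -0.36386072  0.02757565]
 [-0.56085589 -0.64260571  0.52201396  0.68798007]
 [-0.0109462   0.63621802  0.77143166  1.22857378]
 [ 0.          0.          0.          1.        ]] dict_keys(['img', 'K', 'T'])
wrist [[399.03315968   0.         322.41623813]
 [  0.         399.03315968 244.02137375]
 [  0.           0.           1.        ]] [[ 9.99999329e-01 -2.21433121e-04 -1.13671124e-03 -4.03735408e-05]
 [-5.31532909e-04 -9.59815264e-01 -2.80632101e-01 -7.14047970e-02]
 [-1.02889156e-03  2.80632517e-01 -9.59814738e-01  3.01093989e-02]
 [ 0.00000000e+00  0.00000000e+00  0.00000000e+00  1.00000000e+00]] dict_keys(['img', 'K', 'tool_from_camera'])
```

View pics/scene0.png

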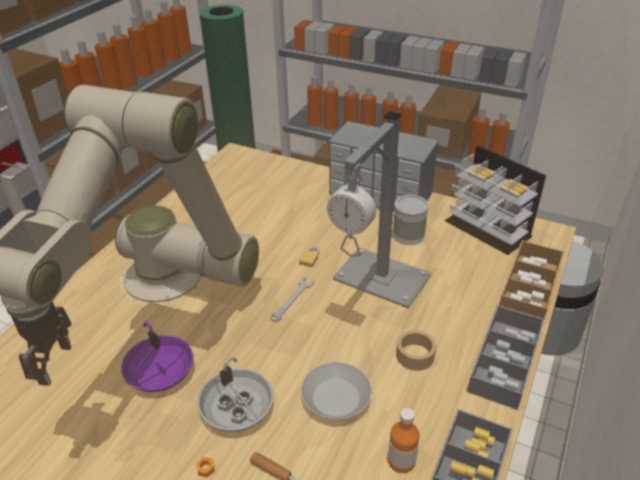

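View pics/side0.png

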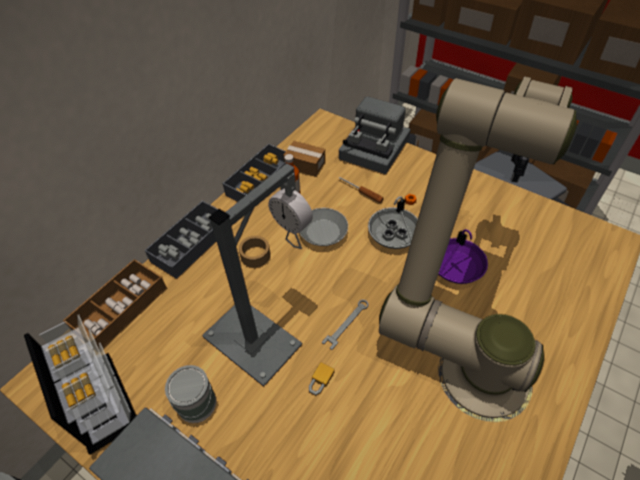

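View pics/wrist0.png

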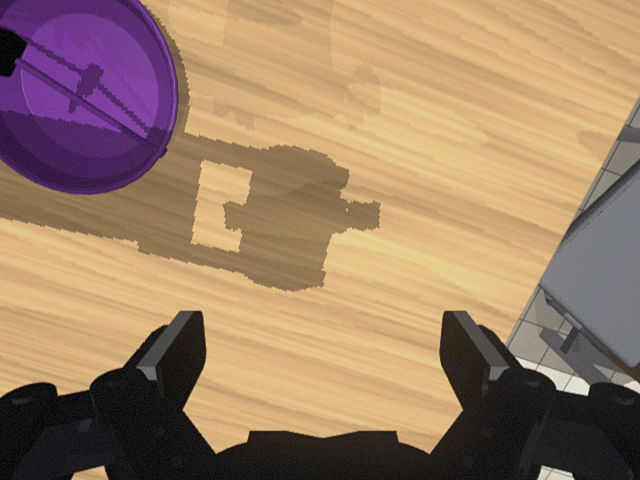

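The steel pan with a black block and three nuts is at scene (235,400) and side (393,230). It could be confused with the purple pan at scene (157,363) / side (460,260), or with the bare dish at scene (336,392) / side (323,228). An orange nut, also a look-alike, sits at scene (205,466). The target is the steel pan with bow, block, hook and nuts. I'll check that in close crops.

```bash
cat > h.py <<'E'
import numpy as np, cv2
def ray(c,u,v,T=None):
    T=c["T"] if T is None else T
    K=c["K"]; d=np.array([(u-K[0,2])/K[0,0],-(v-K[1,2])/K[1,1],-1.0])
    return T[:3,3], T[:3,:3]@d/np.linalg.norm(d)
def onz(c,u,v,z,T=None):
    o,d=ray(c,u,v,T); return o+d*(z-o[2])/d[2]
def proj(c,p,T=None):
    T=c["T"] if T is None else T
    q=T[:3,:3].T@(np.asarray(p)-T[:3,3]); K=c["K"]
    return np.array([K[0,2]+K[0,0]*q[0]/-q[2],K[1,2]-K[1,1]*q[1]/-q[2]])
def tri(rays):
    A=np.zeros((3,3));b=np.zeros(3)
    for o,d in rays:
        M=np.eye(3)-np.outer(d,d);A+=M;b+=M@o
    p=np.linalg.solve(A,b)
    return p,[np.linalg.norm((np.eye(3)-np.outer(d,d))@(p-o)) for o,d in rays]
def R(q):
    from scipy.spatial.transform import Rotation as Ro
    return Ro.from_quat([q[1],q[2],q[3],q[0]]).as_matrix()
def wristT(c,s):
    T=np.eye(4);T[:3,:3]=R(s["orientation"]);T[:3,3]=s["tcp_pos"];return T@c["tool_from_camera"]
def crop(img,x,y,w,h,k,name):
    cv2.imwrite(name,cv2.resize(img[y:y+h,x:x+w,::-1],None,fx=k,fy=k,interpolation=cv2.INTER_CUBIC))
E
python3 - <<'E'
from h import *
a=cv2.imread("pics/scene0.png")[:,:,::-1]; b=cv2.imread("pics/side0.png")[:,:,::-1]
A=cv2.resize(a[345:445,185:285],(400,400),interpolation=cv2.INTER_CUBIC)
B=cv2.resize(b[190:260,355:425],(400,400),interpolation=cv2.INTER_CUBIC)
cv2.imwrite("pics/pan_crops.png",np.hstack([A,B])[:,:,::-1])
A=cv2.resize(a[180:300,310:430],(400,400),interpolation=cv2.INTER_CUBIC)
B=cv2.resize(b[160:260,250:350],(400,400),interpolation=cv2.INTER_CUBIC)
cv2.imwrite("pics/scale_crops.png",np.hstack([A,B])[:,:,::-1])
E
```

```text
(no output)
```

View pics/pan_crops.png

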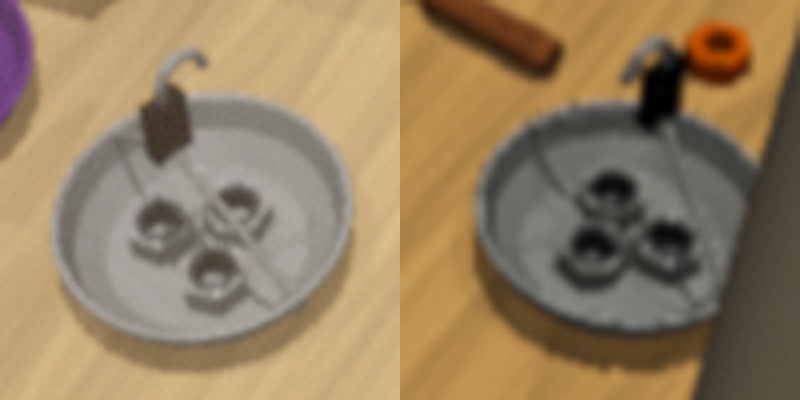

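View pics/scale_crops.png

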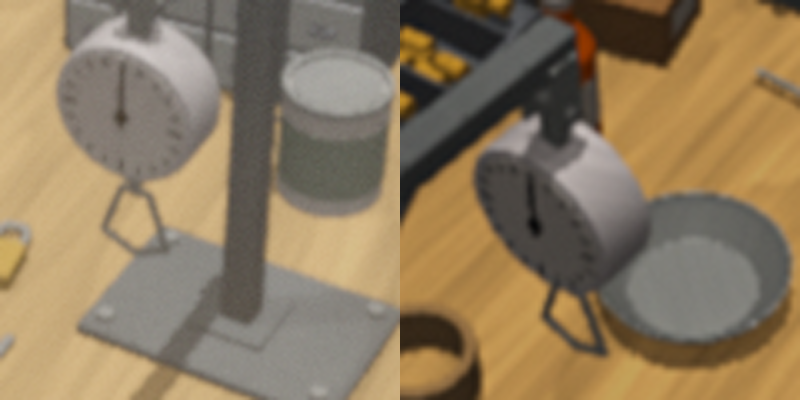

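Run:
```python
from h import *
from station import ctrl
a=ctrl.camera("scene"); b=ctrl.camera("side")
np.savez("cams.npz",aK=a["K"],aT=a["T"],bK=b["K"],bT=b["T"])
S=lambda x,y:(185+x/4,345+y/4); D=lambda x,y:(355+(x-400)*70/400,190+y*70/400)
L=lambda x,y:(310+x*.3,180+y*.3); M=lambda x,y:(250+(x-400)/4,160+y/4)
def t(n,p,q):
    P,e=tri([ray(a,*p),ray(b,*q)]); print(n,P.round(4),np.round(e,4))
t("block",S(166,122),D(660,92))
t("hooktop",S(186,53),D(655,42))
t("hooktip",S(203,65),D(628,80))
t("shank base",S(160,90),D(672,62))
t("loop V",L(138,246),M(572,342))
t("loop cornerL/R",L(103,228),M(605,352))
t("loop corner other",L(165,250),M(545,318))
t("loop top",L(130,187),M(567,287))
t("dial hub",L(121,118),M(535,227)) # different faces maybe
print("pan rim scene ellipse")
for c,f,(x0,y0,x1,y1) in ((a,S,(185,345,285,445)),):
    pts=[S(53,225),S(350,205),S(205,95),S(190,342)]
    print([onz(c,*p,0.038).round(3) for p in pts])
    print("nuts",[onz(c,*S(*p),0.021).round(3) for p in [(160,220),(238,205),(215,270)]])
print("base corners scene",[onz(a,*L(*p),0.012).round(3) for p in [(80,327),(170,232),(400,300),(340,398)]])
print("base corners side",[onz(b,*p,0.012).round(3) for p in [(203,336),(240,305),(301,343),(263,381)]])
print("tin, tape, dish, spanner ends, padlock, driver, orange, purple")
for n,u,v,z in [("tin",410,205,.119),("tape",416,344,.046),("dish",336,390,.02),("sp1",275,317,0),("sp2",310,283,0),("padl",309,256,.02),("drv",253,460,.02),("drv2",290,476,.02),("purple",157,363,.02),("bottle",405,415,.19)]:
    print(n,onz(a,u,v,z).round(3))
```

```text
block [ 0.4387 -0.3142  0.1219] [0.0023 0.0023]
hooktop [ 0.4444 -0.3008  0.1684] [0.0061 0.0061]
hooktip [ 0.4486 -0.2887  0.1477] [0.0033 0.0033]
shank base [ 0.4359 -0.3137  0.1472] [0.0038 0.0038]
loop V [0.5683 0.0677 0.2292] [0.0033 0.0033]
loop cornerL/R [0.5406 0.0673 0.2371] [0.0029 0.0029]
loop corner other [0.5915 0.0649 0.2358] [0.0027 0.0027]
loop top [0.5651 0.0662 0.285 ] [0. 0.]
dial hub [0.566  0.073  0.3448] [0.0111 0.0111]
pan rim scene ellipse
[array([ 0.377, -0.35 ,  0.038]), array([ 0.524, -0.264,  0.038]), array([ 0.405, -0.231,  0.038]), array([ 0.49 , -0.382,  0.038])]
nuts [array([ 0.422, -0.311,  0.021]), array([ 0.457, -0.282,  0.021]), array([ 0.469, -0.326,  0.021])]
base corners scene [array([0.468, 0.19 , 0.012]), array([0.487, 0.342, 0.012]), array([0.705, 0.341, 0.012]), array([0.699, 0.202, 0.012])]
base corners side [array([0.697, 0.335, 0.012]), array([0.677, 0.199, 0.012]), array([0.456, 0.2  , 0.012]), array([0.474, 0.345, 0.012])]
tin, tape, dish, spanner ends, padlock, driver, orange, purple
tin [0.586 0.478 0.119]
tape [0.77  0.022 0.046]
dish [ 0.642 -0.173  0.02 ]
sp1 [ 0.384 -0.008  0.   ]
sp2 [0.409 0.154 0.   ]
padl [0.363 0.24  0.02 ]
drv [ 0.561 -0.416  0.02 ]
drv2 [ 0.649 -0.415  0.02 ]
purple [ 0.208 -0.288  0.02 ]
bottle [ 0.843 -0.29   0.19 ]
```

{"api": "send_rows", "payload": {"plan": [[0,0,0.04,0,0],[0,0,0.08,0,0],[0,0,0.12,0,0],[0,0,0.16,0,0],[0,0,0.2,0,0],[0,0,0.24,0,0],[0,0,0.28,0,0],[0,0,0.32,0,0]]}}

```text
time: 0.92
tcp_pos: [0.1832, -0.5173, 0.7224]
orientation: [0.001, 0.817, -0.577, 0.001]
force: [0.1, -1.9, 2.2]
opening: 0.0852
```

```bash
cat > st.py <<'E'
from station import ctrl
from h import *
s=ctrl.state(); Rm=R(s["orientation"])
z=Rm[:,2]; x=Rm[:,0]; p=np.array(s["tcp_pos"])
print("t %.2f q"%s["time"],np.round(s["joint_positions"],3),"tcp",p.round(4),"grasp",(p+.155*z).round(4))
print("lean %.1f heading %.1f  jaw az %.1f jaw z %.3f"%(np.degrees(np.arccos(-z[2])),np.degrees(np.arctan2(z[1],z[0])),np.degrees(np.arctan2(x[1],x[0])),x[2]),"F",np.round(s["force"],1),"open %.4f"%s["opening"])
E
python3 st.py
python3 - <<'E'
from h import *
d=np.load("cams.npz"); a=dict(K=d["aK"],T=d["aT"])
S=lambda x,y:(185+x/4,345+y/4)
p,q=[onz(a,*S(*x),0.034) for x in((118,138),(272,302))]
v=p-q; print(p,q,np.linalg.norm(v),"mid",(p+q)/2,"pan x heading",np.degrees(np.arctan2(v[1],v[0]))-90)
E
```

```text
t 0.92 q [-1.446  0.426  0.321  0.     2.393 -0.215] tcp [ 0.1832 -0.5173  0.7224] grasp [ 0.1832 -0.5175  0.5674]
lean 0.1 heading -82.4  jaw az -70.5 jaw z 0.002 F [ 0.1 -1.9  2.2] open 0.0852
[ 0.37377376 -0.27891566  0.034     ] [ 0.51554829 -0.33843282  0.034     ] 0.15376056667938623 mid [ 0.44466103 -0.30867424  0.034     ] pan x heading 67.22726571296784
```

{"api": "send_rows", "payload": {"plan": [[0,0,0.04,0,0],[0,0,0.08,0,0],[0,0,0.12,0,0],[0,0,0.16,0,0]]}}

```text
time: 1.25
tcp_pos: [0.1664, -0.4688, 0.7765]
orientation: [0.007, 0.817, -0.577, 0.008]
force: [0.1, 0.4, 0.4]
opening: 0.0855
```

```bash
python3 st.py
```

```text
t 1.25 q [-1.469  0.379  0.221  0.006  2.521 -0.233] tcp [ 0.1664 -0.4688  0.7765] grasp [ 0.1672 -0.4719  0.6215]
lean 1.2 heading -74.4  jaw az -70.5 jaw z 0.021 F [0.1 0.4 0.4] open 0.0855
```

Run:
```python
from h import *
from scipy.spatial.transform import Rotation as Ro
D=[(-1.446,.3812,1.2983,.18332,-.51851,.40408),(-1.446,.426,.321,.1832,-.5173,.7224),(-1.469,.379,.221,.1664,-.4688,.7765)]
A=[];B=[]
for q1,q2,q3,x,y,z in D:
    f=q2+q3; r=np.cos(q1)*x+np.sin(q1)*y; l=-np.sin(q1)*x+np.cos(q1)*y
    print("lat",l,"r",r)
    A+=[[np.sin(q2),np.sin(f),np.cos(f),0,1],[np.cos(q2),np.cos(f),-np.sin(f),1,0]];B+=[r,z]
for n in(4,5):
    sol=np.linalg.lstsq(np.array(A)[:,:n],np.array(B),rcond=None); print(sol[0],np.array(A)[:,:n]@sol[0]-B)
# wrist joints for target orientations
def tgt(h,lean,sgn):
    h=np.radians(h);l=np.radians(lean)
    z=np.array([np.sin(l)*np.cos(h),np.sin(l)*np.sin(h),-np.cos(l)])
    x=sgn*np.array([-np.sin(h),np.cos(h),0]); return np.c_[x,np.cross(z,x),z]
def wrist(Rt,q1,f):
    W=(Ro.from_euler("z",q1)*Ro.from_euler("y",f)).as_matrix().T@Rt
    q4=np.arctan2(W[1,2],W[0,2]); q5=np.arccos(W[2,2]); q6=np.arctan2(W[2,1],-W[2,0])-np.pi
    return q4,q5,(q6+np.pi)%(2*np.pi)-np.pi
print(wrist(R([-5.68374621e-04,8.16493146e-01,-5.77354616e-01,-5.17271054e-04]),-1.446,1.6795))
for nm,q1s,h in(("pan",(-1.1,-.9),67),("loop",(-.35,-.2),86)):
  for q1 in q1s:
    for f in(1.2,1.7,2.1):
      for sg in(1,-1):
        print(nm,q1,f,sg,np.round(wrist(tgt(h,40,sg),q1,f),2))
```

```text
lat 0.11735401555902096 r 0.5372958938352062
lat 0.11738556069680797 r 0.5360803672397414
lat 0.11789884422348298 r 0.4832827976772677
[0.53779438 0.35045769 0.10403776 0.04630646] [-1.15665693e-04 -2.73869250e-05  6.04139449e-04  8.99972196e-05
 -5.54021907e-04 -6.26102946e-05]
[0.51708516 0.35016595 0.10427011 0.06572776 0.00810199] [-3.34543170e-05 -2.81146263e-05  1.20686327e-04  2.81006013e-04
 -8.72320102e-05 -2.52891387e-04]
(np.float64(2.9692651614227595e-06), np.float64(1.4636296857825746), np.float64(-0.21502983789772756))
pan -1.1 1.2 1 [0.72 2.3  2.83]
pan -1.1 1.2 -1 [ 0.72  2.3  -0.31]
pan -1.1 1.7 1 [0.54 1.89 2.5 ]
pan -1.1 1.7 -1 [ 0.54  1.89 -0.65]
pan -1.1 2.1 1 [0.51 1.54 2.29]
pan -1.1 2.1 -1 [ 0.51  1.54 -0.85]
pan -0.9 1.2 1 [0.75 2.17 3.01]
pan -0.9 1.2 -1 [ 0.75  2.17 -0.13]
pan -0.9 1.7 1 [0.61 1.78 2.67]
pan -0.9 1.7 -1 [ 0.61  1.78 -0.47]
pan -0.9 2.1 1 [0.6  1.45 2.44]
pan -0.9 2.1 -1 [ 0.6   1.45 -0.7 ]
loop -0.35 1.2 1 [ 0.76  2.03 -3.1 ]
loop -0.35 1.2 -1 [0.76 2.03 0.04]
loop -0.35 1.7 1 [0.67 1.65 2.84]
loop -0.35 1.7 -1 [ 0.67  1.65 -0.3 ]
loop -0.35 2.1 1 [0.69 1.34 2.59]
loop -0.35 2.1 -1 [ 0.69  1.34 -0.55]
loop -0.2 1.2 1 [ 0.75  1.93 -2.99]
loop -0.2 1.2 -1 [0.75 1.93 0.15]
loop -0.2 1.7 1 [0.69 1.55 2.96]
loop -0.2 1.7 -1 [ 0.69  1.55 -0.18]
loop -0.2 2.1 1 [0.74 1.25 2.69]
loop -0.2 2.1 -1 [ 0.74  1.25 -0.45]
```

```bash
cat > kin.py <<'E'
from h import *
from scipy.spatial.transform import Rotation as Ro
def tgt(h,lean,sgn):
    h=np.radians(h);l=np.radians(lean)
    z=np.array([np.sin(l)*np.cos(h),np.sin(l)*np.sin(h),-np.cos(l)])
    x=sgn*np.array([-np.sin(h),np.cos(h),0]); return np.c_[x,np.cross(z,x),z]
def wrist(Rt,q1,f):
    W=(Ro.from_euler("z",q1)*Ro.from_euler("y",f)).as_matrix().T@Rt
    q4=np.arctan2(W[1,2],W[0,2]); q5=np.arccos(W[2,2]); q6=np.arctan2(W[2,1],-W[2,0])-np.pi
    return np.array([q4,q5,(q6+np.pi)%(2*np.pi)-np.pi])
def rot(q):
    return (Ro.from_euler("z",q[0])*Ro.from_euler("y",q[1]+q[2])*Ro.from_euler("z",q[3])*Ro.from_euler("y",q[4])*Ro.from_euler("z",q[5]+np.pi)).as_matrix()
E
python3 - <<'E'
from kin import *
for f in(.4,.5,.6,.7,.8,.9,1.0):
  for h in(-70,-90,-110):
    print(f,h,np.round(wrist(tgt(h,40,1),0,f),2),np.round(wrist(tgt(h,40,-1),0,f),2))
E
```

```text
0.4 -70 [-0.88  2.24 -1.09] [-0.88  2.24  2.06]
0.4 -90 [-1.14  2.35 -0.99] [-1.14  2.35  2.15]
0.4 -110 [-1.41  2.48 -0.93] [-1.41  2.48  2.21]
0.5 -70 [-0.82  2.17 -0.99] [-0.82  2.17  2.15]
0.5 -90 [-1.05  2.31 -0.87] [-1.05  2.31  2.28]
0.5 -110 [-1.29  2.46 -0.77] [-1.29  2.46  2.37]
0.6 -70 [-0.78  2.1  -0.91] [-0.78  2.1   2.23]
0.6 -90 [-0.98  2.26 -0.75] [-0.98  2.26  2.39]
0.6 -110 [-1.18  2.43 -0.62] [-1.18  2.43  2.52]
0.7 -70 [-0.74  2.03 -0.83] [-0.74  2.03  2.31]
0.7 -90 [-0.92  2.2  -0.65] [-0.92  2.2   2.49]
0.7 -110 [-1.08  2.39 -0.49] [-1.08  2.39  2.65]
0.8 -70 [-0.71  1.96 -0.76] [-0.71  1.96  2.39]
0.8 -90 [-0.86  2.13 -0.56] [-0.86  2.13  2.58]
0.8 -110 [-0.99  2.33 -0.37] [-0.99  2.33  2.77]
0.9 -70 [-0.69  1.88 -0.69] [-0.69  1.88  2.45]
0.9 -90 [-0.82  2.07 -0.47] [-0.82  2.07  2.67]
0.9 -110 [-0.92  2.28 -0.26] [-0.92  2.28  2.88]
1.0 -70 [-0.67  1.8  -0.62] [-0.67  1.8   2.52]
1.0 -90 [-0.78  2.   -0.39] [-0.78  2.    2.75]
1.0 -110 [-0.85  2.21 -0.16] [-0.85  2.21  2.98]
```

{"api": "send_rows", "payload": {"plan": [[0.01,-0.02,-0.03,-0.125,0],[0.02,-0.05,-0.06,-0.25,0],[0.03,-0.08,-0.09,-0.375,0],[0.03,-0.08,-0.11,-0.5,0],[0.03,-0.08,-0.11,-0.625,0],[0.03,-0.08,-0.11,-0.75,0],[0.03,-0.08,-0.11,-0.875,0],[0.03,-0.08,-0.11,-1.0,0]]}}

```text
time: 1.92
tcp_pos: [0.1961, -0.5477, 0.6682]
orientation: [-0.01, -0.437, 0.899, -0.006]
force: [-0.4, -0.4, 0.6]
opening: 0.0853
```

{"api": "send_rows", "payload": {"plan": [[0,0,0,-0.125,0],[0,0,0,-0.25,0],[0,0,0,-0.375,0],[0,0,0,-0.5,0],[0,0,0,-0.625,0],[0,0,0,-0.75,0],[0,0,0,-0.875,0],[0,0,0,-1.0,0]]}}

```text
time: 2.58
tcp_pos: [0.1958, -0.5467, 0.6698]
orientation: [-0.012, 0.048, 0.999, -0.003]
force: [0.7, -1.0, -0.4]
opening: 0.0848
```

{"api": "send_rows", "payload": {"plan": [[0,0,0,-0.125,0],[0,0,0,-0.25,0],[0,0,0,-0.375,0],[0,0,0,-0.5,0],[0,0,0,-0.625,0],[0,0,0,-0.75,0],[0,0,0,-0.875,0],[0,0,0,-1.0,0]]}}

```text
time: 3.25
tcp_pos: [0.1956, -0.5456, 0.6715]
orientation: [-0.01, 0.521, 0.854, 0.001]
force: [0.2, -0.2, 0.2]
opening: 0.0855
```

```bash
python3 st.py
```

```text
t 3.25 q [-1.429  0.446  0.443 -0.018  2.267  2.797] tcp [ 0.1956 -0.5456  0.6715] grasp [ 0.1931 -0.5436  0.5165]
lean 1.2 heading 140.3  jaw az 117.2 jaw z 0.019 F [ 0.2 -0.2  0.2] open 0.0855
```

{"api": "send_rows", "payload": {"plan": [[0,0,0,-0.125,0],[0,0,0,-0.25,0],[0,0,0,-0.375,0],[0,0,0,-0.5,0],[0,0,0,-0.625,0],[0,0,0,-0.75,0]]}}

```text
time: 3.75
tcp_pos: [0.1397, -0.5637, 0.7037]
orientation: [-0.083, 0.656, 0.75, -0.024]
force: [-0.4, 0.5, -0.2]
opening: 0.0851
```

```bash
python3 st.py
```

```text
t 3.75 q [-1.509  0.517  0.223 -0.244  2.469  2.883] tcp [ 0.1397 -0.5637  0.7037] grasp [ 0.1157 -0.5525  0.551 ]
lean 9.9 heading 155.1  jaw az 97.3 jaw z 0.092 F [-0.4  0.5 -0.2] open 0.0851
```

{"api": "send_rows", "payload": {"plan": [[0.03,0.02,-0.04,-0.125,0],[0.06,0.03,-0.08,-0.25,0],[0.08,0.04,-0.12,-0.375,0],[0.1,0.05,-0.14,-0.5,0],[0.1,0.05,-0.14,-0.625,0],[0.1,0.05,-0.14,-0.75,0]]}}

```text
time: 4.25
tcp_pos: [0.0885, -0.5517, 0.7143]
orientation: [-0.181, 0.759, 0.625, -0.02]
force: [-0.4, 0.2, -0.7]
opening: 0.0855
```

```bash
python3 st.py
```

```text
t 4.25 q [-1.584  0.507  0.221 -0.537  2.608  2.883] tcp [ 0.0885 -0.5517  0.7143] grasp [ 0.0486 -0.5128  0.5696]
lean 21.0 heading 135.7  jaw az 77.1 jaw z 0.196 F [-0.4  0.2 -0.7] open 0.0855
```

{"api": "send_rows", "payload": {"plan": [[0,0,-0.04,-0.125,0],[0,0,-0.04,-0.25,0],[0,0,-0.04,-0.375,0],[0,0,-0.04,-0.5,0],[0,0,-0.04,-0.625,0],[0,0,-0.04,-0.75,0]]}}

```text
time: 4.75
tcp_pos: [0.0463, -0.5347, 0.7246]
orientation: [-0.277, 0.855, 0.438, 0.027]
force: [-0.2, 0.4, 0.3]
opening: 0.0856
```

```bash
python3 st.py
```

```text
t 4.75 q [-1.666  0.502  0.221 -0.878  2.82   2.883] tcp [ 0.0463 -0.5347  0.7246] grasp [ 0.0158 -0.4576  0.5936]
lean 32.3 heading 111.6  jaw az 50.0 jaw z 0.289 F [-0.2  0.4  0.3] open 0.0856
```

{"api": "send_rows", "payload": {"plan": [[0,0,0,-0.125,0],[0,0,0,-0.25,0],[0,0,0,-0.375,0],[0,0,0,-0.5,0],[0,0,0,-0.625,0]]}}

```text
time: 5.17
tcp_pos: [-0.0012, -0.5236, 0.735]
orientation: [-0.315, 0.908, 0.276, 0.005]
force: [-0.8, 1.0, -1.1]
opening: 0.0851
```

```bash
cat >> st.py <<'E'
v=np.arctan2(-(Rm.T@[0,0,-1])[1],-(Rm.T@[0,0,-1])[0]) # lean direction in tool frame
L=np.degrees(np.arccos(-z[2])); psi=np.degrees(np.arctan2(z[1],z[0])-np.arctan2(x[1],x[0])); psi=(psi+180)%360-180
print("psi %.1f  vec"%psi,(L*np.cos(np.radians(psi))).round(1),(L*np.sin(np.radians(psi))).round(1),"jawtilt %.1f"%np.degrees(np.arcsin(x[2])))
E
python3 st.py
```

```text
t 5.17 q [-1.756  0.49   0.221 -1.154  2.845  2.883] tcp [-0.0012 -0.5236  0.735 ] grasp [-0.0267 -0.4345  0.6107]
lean 36.7 heading 105.9  jaw az 30.4 jaw z 0.183 F [-0.8  1.  -1.1] open 0.0851
psi 75.5  vec 9.2 35.5 jawtilt 10.6
```

{"api": "send_rows", "payload": {"plan": [[0,0,0,-0.125,0],[0,0,0,-0.25,0],[0,0,0,-0.375,0],[0,0,0,-0.5,0],[0,0,0,-0.5,0]]}}

```text
time: 5.58
tcp_pos: [-0.0501, -0.5094, 0.7448]
orientation: [-0.344, 0.932, 0.116, -0.019]
force: [-0.1, 0.4, -0.4]
opening: 0.0852
```

```bash
python3 st.py
```

```text
t 5.58 q [-1.852  0.479  0.221 -1.407  2.845  2.883] tcp [-0.0501 -0.5094  0.7448] grasp [-0.068  -0.4107  0.6266]
lean 40.3 heading 100.3  jaw az 13.3 jaw z 0.044 F [-0.1  0.4 -0.4] open 0.0852
psi 87.0  vec 2.1 40.3 jawtilt 2.5
```

{"api": "send_rows", "payload": {"plan": [[0.02,0,0,0.12,0],[0.05,0,-0.01,0.24,0],[0.08,0,-0.03,0.36,0],[0.11,0,-0.05,0.48,0],[0.14,0,-0.07,0.6,0],[0.17,0,-0.09,0.72,0],[0.2,0,-0.11,0.84,0],[0.22,0,-0.13,0.96,0]]}}

```text
time: 6.25
tcp_pos: [0.1402, -0.5403, 0.6905]
orientation: [-0.3, 0.768, 0.538, -0.174]
force: [-1.1, -0.6, 0.5]
opening: 0.0855
```

```bash
python3 st.py
```

```text
t 6.25 q [-1.445  0.481  0.387 -0.997  2.427  2.883] tcp [ 0.1402 -0.5403  0.6905] grasp [ 0.0487 -0.4978  0.5728]
lean 40.6 heading 155.1  jaw az 68.8 jaw z 0.056 F [-1.1 -0.6  0.5] open 0.0855
psi 86.2  vec 2.7 40.5 jawtilt 3.2
```

{"api": "send_rows", "payload": {"plan": [[0,0,0,0.12,0],[0,0,0,0.24,0],[0.02,0,0,0.36,0],[0.04,0,0,0.48,0],[0.06,0,0,0.6,0],[0.08,0,0,0.72,0],[0.1,0,0,0.84,0],[0.11,0,-0.02,0.96,0]]}}

```text
time: 6.92
tcp_pos: [0.2513, -0.5383, 0.6747]
orientation: [-0.182, 0.431, 0.832, -0.297]
force: [-0.7, -1.8, 0.9]
opening: 0.0856
```

{"api": "send_rows", "payload": {"plan": [[0,0,-0.02,0.12,0],[0,0,-0.04,0.24,0],[0,0,-0.06,0.36,0],[0,0,-0.08,0.48,0],[0,0,-0.1,0.6,0],[0,0,-0.1,0.72,0],[0,0,-0.1,0.84,0],[0,0,-0.1,0.96,0]]}}

```text
time: 7.58
tcp_pos: [0.251, -0.5375, 0.5764]
orientation: [-0.022, -0.005, 0.937, -0.35]
force: [0.4, 0.5, -0.1]
opening: 0.0848
```

```bash
python3 st.py
```

```text
t 7.58 q [-1.303  0.316  0.971 -0.231  1.175  1.842] tcp [ 0.251  -0.5375  0.5764] grasp [ 0.245  -0.6391  0.4595]
lean 41.0 heading -93.4  jaw az 179.6 jaw z 0.045 F [ 0.4  0.5 -0.1] open 0.0848
psi 87.0  vec 2.1 41.0 jawtilt 2.6
```

{"api": "send_rows", "payload": {"plan": [[0,0,0,0.12,0],[0,0,0,0.24,0],[0,0,0,0.36,0],[0,0,0,0.48,0],[0,0,0,0.6,0],[0,0,0,0.72,0],[0,0,0,0.84,0],[0,0,0,0.96,0]]}}

```text
time: 8.25
tcp_pos: [0.2507, -0.5366, 0.5784]
orientation: [0.142, -0.439, 0.826, -0.323]
force: [0.3, 0.8, 0.0]
opening: 0.0856
```

{"api": "send_rows", "payload": {"plan": [[0,0,0,0.12,0],[0,0,0,0.24,0],[0,0,0,0.36,0],[0,0,0,0.48,0],[0,0,0,0.6,0],[0,0,0,0.72,0],[0,0,0,0.84,0],[0,0,0,0.96,0]]}}

```text
time: 8.92
tcp_pos: [0.2504, -0.5359, 0.5801]
orientation: [-0.274, 0.773, -0.528, 0.222]
force: [0.7, 0.8, -0.6]
opening: 0.0852
```

{"api": "send_rows", "payload": {"plan": [[0.01,0,-0.02,0.12,0],[0.02,0,-0.04,0.24,0],[0.03,0,-0.06,0.36,0],[0.04,0,-0.08,0.48,0],[0.05,0,-0.1,0.6,0],[0.06,0,-0.12,0.72,0],[0.07,0,-0.14,0.84,0],[0.07,0,-0.15,0.87,0]]}}

```text
time: 9.58
tcp_pos: [0.3217, -0.5356, 0.4288]
orientation: [-0.342, 0.924, -0.149, 0.085]
force: [0.2, -0.4, 0.0]
opening: 0.0854
```

```bash
cat > snap.py <<'E'
import sys,pickle
from station import ctrl
from h import *
n=sys.argv[1]; out={}
for c in sys.argv[2:]:
    s=ctrl.state(); d=dict(ctrl.camera(c))
    if c=="wrist": d["T"]=wristT(d,s)
    out[c]=d; cv2.imwrite(f"pics/{c}_{n}.png",d["img"][:,:,::-1])
pickle.dump(out,open(f"snap_{n}.pkl","wb"))
E
python3 st.py; python3 snap.py 1 scene side wrist
```

```text
t 9.58 q [-1.277  0.578  0.95   0.525  2.138 -0.79 ] tcp [ 0.3217 -0.5356  0.4288] grasp [ 0.3618 -0.4415  0.3123]
lean 41.3 heading 66.9  jaw az -19.5 jaw z 0.054 F [ 0.2 -0.4  0. ] open 0.0854
psi 86.5  vec 2.6 41.2 jawtilt 3.1
```

View pics/wrist_1.png

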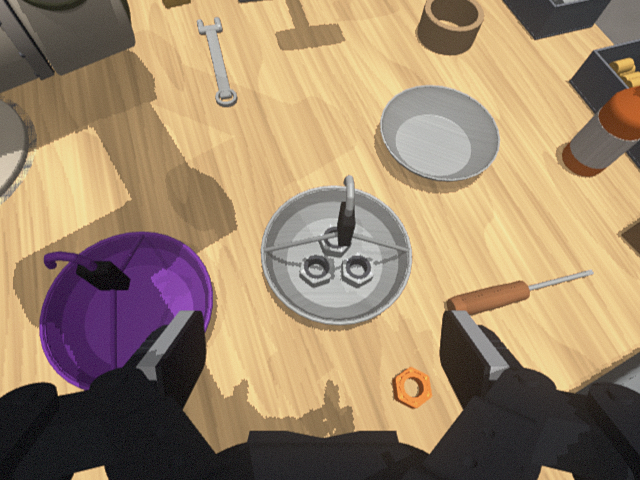

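View pics/scene_1.png

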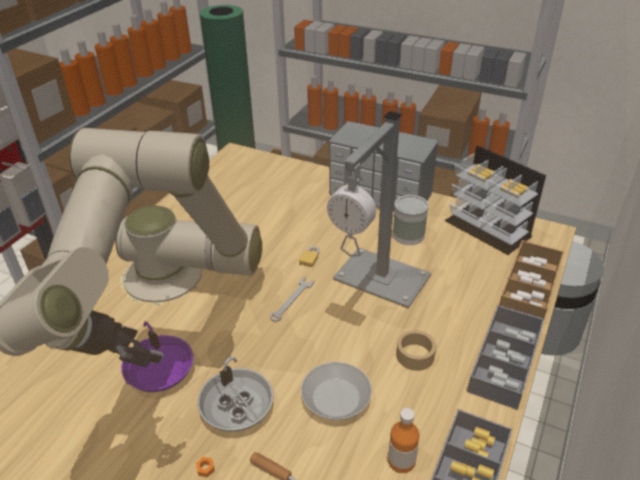

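View pics/side_1.png

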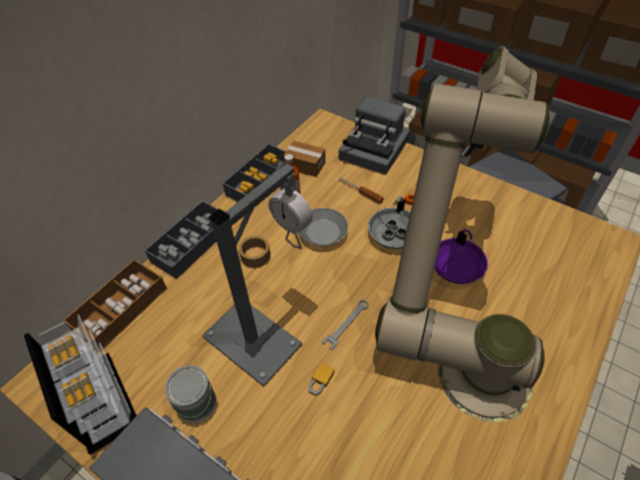

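Run:
```python
import pickle
from h import *
S=pickle.load(open("snap_1.pkl","rb")); w=S["wrist"]
crop(w["img"],255,165,165,170,4,"pics/w1c.png")
```

```text
(no output)
```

View pics/w1c.png

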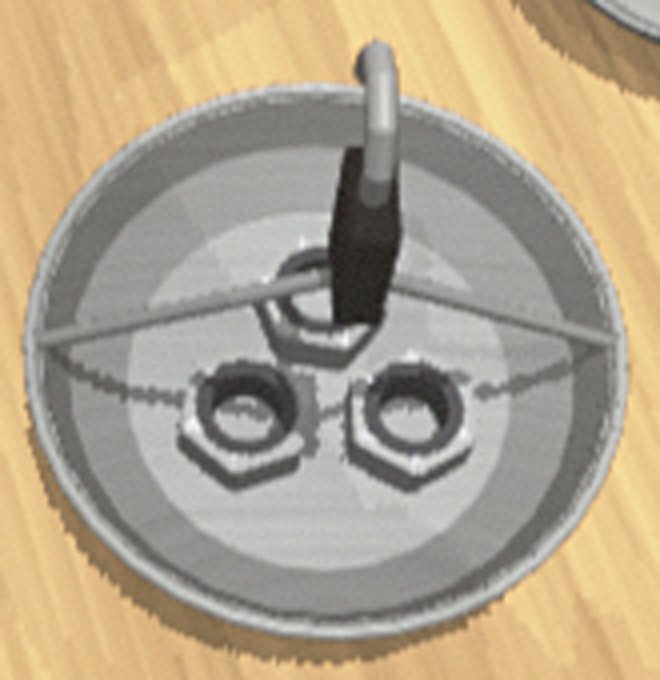

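Run:
```python
import pickle
from h import *
S=pickle.load(open("snap_1.pkl","rb")); w=S["wrist"];a=S["scene"];b=S["side"]
P=lambda x,y:(255+x/4,165+y/4)
l,r=onz(w,*P(45,340),.034),onz(w,*P(610,343),.034)
v=l-r; print(l,r,np.linalg.norm(v),"mid",(l+r)/2,"heading",np.degrees(np.arctan2(v[1],v[0]))-90)
# rim outline ellipse fit -> back-projected to z=.038, circle
g=[(27,345),(625,345),(330,85),(330,637),(110,175),(545,160),(90,530),(570,535)]
q=np.array([onz(w,*P(*p),.038) for p in g])
A=np.c_[2*q[:,:2],np.ones(len(q))];s=np.linalg.lstsq(A,(q[:,:2]**2).sum(1),rcond=None)[0]
print("rim centre",s[:2],"R",np.sqrt(s[2]+s[:2]@s[:2]))
# block and hook by wrist+scene
Sx=lambda x,y:(185+x/4,345+y/4); D=lambda x,y:(355+(x-400)*70/400,190+y*70/400)
for n,p,s_,d_ in [("block",P(365,235),Sx(166,122),D(660,92)),("hooktop",P(376,45),Sx(186,53),D(655,42)),("shank",P(378,200),Sx(160,88),D(672,62))]:
    print(n,tri([ray(w,*p),ray(a,*s_),ray(b,*d_)]),tri([ray(w,*p),ray(a,*s_)])[0], "w at z125",onz(w,*p,{"block":.125,"hooktop":.173,"shank":.147}[n]))
# predicted pixels for pose hypotheses
c=(l+r)/2
for h in(64,67,70):
    hh=np.radians(h);Rz=np.array([[np.cos(hh),-np.sin(hh),0],[np.sin(hh),np.cos(hh),0],[0,0,1]])
    for nm,pt in(("blk",(-.014,0,.125)),("crown",(0,0,.173)),("shank",(-.014,0,.147)),("tip",(.015,0,.147))):
        X=np.r_[c[:2],0]+Rz@pt; u=proj(w,X); print(h,nm,X.round(4),((u-[255,165])*4).round(0),((proj(a,X)-[185,345])*4).round(0))
```

```text
[ 0.3688132  -0.27731964  0.034     ] [ 0.52391142 -0.33020246  0.034     ] 0.16386595389414368 mid [ 0.44636231 -0.30376105  0.034     ] heading 71.1725016573769
rim centre [ 0.44652179 -0.30487011] R 0.08645540393664722
block (array([ 0.4400901 , -0.31478075,  0.12264412]), [np.float64(0.0022514316565731213), np.float64(0.0015463052334610383), np.float64(0.003435767855913758)]) [ 0.44207259 -0.31516883  0.12422601] w at z125 [ 0.44171546 -0.31593819  0.125     ]
hooktop (array([ 0.44494055, -0.29880623,  0.17086005]), [np.float64(0.0036573852027085136), np.float64(0.005706736554067914), np.float64(0.007214225316542527)]) [ 0.44829392 -0.2942899   0.16600748] w at z125 [ 0.44631154 -0.2961757   0.173     ]
shank (array([ 0.43798851, -0.31594689,  0.14756719]), [np.float64(0.004234431661548576), np.float64(0.004354705551461179), np.float64(0.005065085174741465)]) [ 0.44099703 -0.31710427  0.15076069] w at z125 [ 0.44113692 -0.318728    0.147     ]
64 blk [ 0.4402 -0.3163  0.125 ] [360. 238.] [161. 122.]
64 crown [ 0.4464 -0.3038  0.173 ] [389.  74.] [174.  52.]
64 shank [ 0.4402 -0.3163  0.147 ] [370. 192.] [157.  96.]
64 tip [ 0.4529 -0.2903  0.147 ] [380.  82.] [202.  70.]
67 blk [ 0.4409 -0.3166  0.125 ] [363. 239.] [162. 123.]
67 crown [ 0.4464 -0.3038  0.173 ] [389.  74.] [174.  52.]
67 shank [ 0.4409 -0.3166  0.147 ] [374. 192.] [158.  97.]
67 tip [ 0.4522 -0.29    0.147 ] [377.  82.] [202.  69.]
70 blk [ 0.4416 -0.3169  0.125 ] [366. 239.] [163. 124.]
70 crown [ 0.4464 -0.3038  0.173 ] [389.  74.] [174.  52.]
70 shank [ 0.4416 -0.3169  0.147 ] [377. 193.] [159.  98.]
70 tip [ 0.4515 -0.2897  0.147 ] [374.  82.] [201.  69.]
```

The wrist crop shows the chosen pan: bow ends at (266,250) and (407,251), block at (346,224), crown at (349,176), and all three nuts inside. The bow ends are 164 mm apart (166 expected) and the rim radius is 86 mm (87.5 expected). The pan centre is (0.446, -0.304) with its x axis at about 71°. The tool now leans 41° on heading 67°, so I move to the pre-grasp.

{"api": "send_rows", "payload": {"plan": [[0.013,0.013,-0.024,0.02,0],[0.027,0.026,-0.047,0.04,0],[0.04,0.04,-0.07,0.07,0],[0.054,0.053,-0.095,0.07,0],[0.067,0.066,-0.118,0.07,0],[0.067,0.066,-0.118,0.07,0]]}}

```text
time: 10.23
tcp_pos: [0.3887, -0.4678, 0.311]
orientation: [-0.345, 0.928, -0.121, 0.073]
force: [-1.0, 0.5, -0.0]
opening: 0.0852
```

```bash
python3 st.py; python3 snap.py 2 wrist scene
```

```text
t 10.23 q [-1.137  0.628  1.205  0.498  1.836 -0.877] tcp [ 0.3887 -0.4678  0.311 ] grasp [ 0.4227 -0.3713  0.1946]
lean 41.3 heading 70.6  jaw az -16.0 jaw z 0.052 F [-1.   0.5 -0. ] open 0.0852
psi 86.6  vec 2.5 41.3 jawtilt 3.0
```

View pics/wrist_2.png

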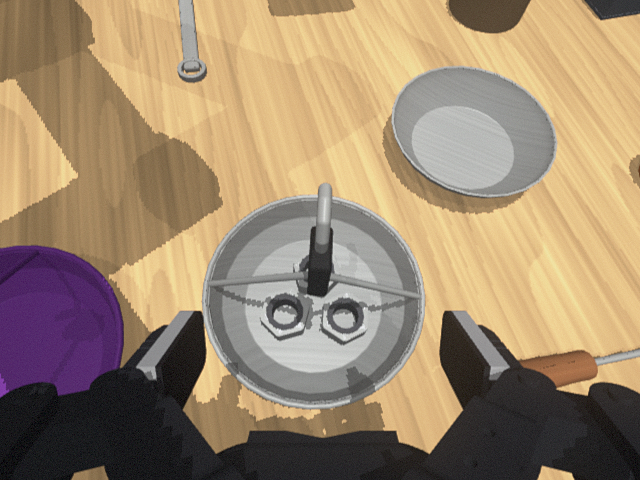

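Run:
```python
import pickle
from h import *
w=pickle.load(open("snap_2.pkl","rb"))["wrist"]
l,r=onz(w,213,283,.034),onz(w,418,295,.034)
v=l-r; print(np.linalg.norm(v),"mid",(l+r)/2,"heading",np.degrees(np.arctan2(v[1],v[0]))-90)
print("blk",onz(w,320,262,.125)); m=w["img"].max(2)<60
ys,xs=np.nonzero(m[225:300,300:340]); print(xs.mean()+300,ys.mean()+225,xs.min()+300,xs.max()+300,ys.min()+225,ys.max()+225,len(xs))
print(onz(w,xs.mean()+300,ys.mean()+225,.125))
```

```text
0.16274288591695765 mid [ 0.44641191 -0.30268151  0.034     ] heading 71.55372133374806
blk [ 0.44112772 -0.31586846  0.125     ]
318.3643988816403 268.1798695246971 303 332 227 295 1073
[ 0.43919947 -0.31926981  0.125     ]
```

{"api": "send_rows", "payload": {"plan": [[0.004,0.014,-0.017,-0.03,0],[0.008,0.028,-0.034,-0.03,0],[0.012,0.042,-0.051,-0.03,0],[0.016,0.056,-0.068,-0.03,0],[0.016,0.056,-0.068,-0.03,0]]}}

```text
time: 10.75
tcp_pos: [0.4032, -0.4134, 0.2464]
orientation: [-0.342, 0.926, -0.135, 0.08]
force: [0.0, 0.0, -0.1]
opening: 0.0853
```

```bash
python3 st.py; python3 snap.py 3 wrist scene
python3 - <<'E'
from h import *
a=cv2.imread("pics/scene_3.png"); w=cv2.imread("pics/wrist_3.png")
A=cv2.resize(a[320:440,150:290],(467,400),interpolation=cv2.INTER_CUBIC); cv2.imwrite("pics/c3.png",np.hstack([A,cv2.resize(w[:, 120:520],(333,400))]))
E
```

```text
t 10.75 q [-1.078  0.646  1.39   0.526  1.614 -0.904] tcp [ 0.4032 -0.4134  0.2464] grasp [ 0.4404 -0.3184  0.1297]
lean 41.1 heading 68.6  jaw az -17.8 jaw z 0.055 F [ 0.   0.  -0.1] open 0.0853
psi 86.4  vec 2.6 41.1 jawtilt 3.2
```

View pics/c3.png

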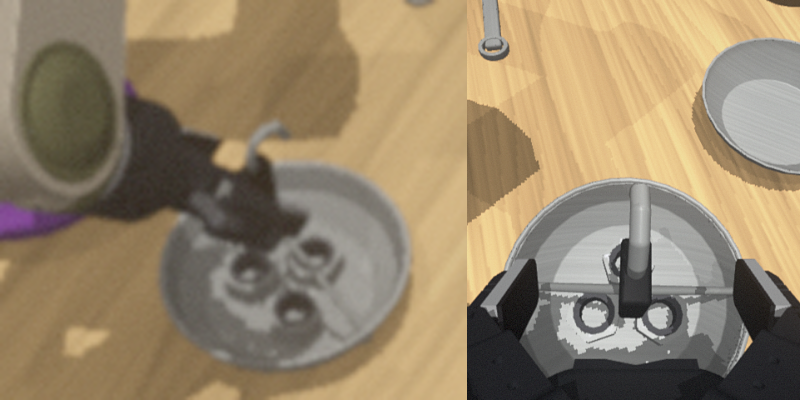

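The block sits midway between the open pads (crop x 635, pads at 535 and 735) and the hook stands clear. Next I close.

{"api": "send_rows", "payload": {"plan": [[0.001,0.002,-0.003,0,0.5],[0.001,0.002,-0.003,0,0.7],[0.001,0.002,-0.003,0,0.8],[0.001,0.002,-0.003,0,1],[0.001,0.002,-0.003,0,1],[0.001,0.002,-0.003,0,1],[0.001,0.002,-0.003,0,1],[0.001,0.002,-0.003,0,1]]}}

```text
time: 11.52
tcp_pos: [0.4038, -0.4134, 0.2459]
orientation: [-0.341, 0.927, -0.135, 0.08]
force: [-3.2, 0.2, 5.2]
opening: 0.0115
```

```bash
python3 st.py; python3 snap.py 4 wrist
```

```text
t 11.52 q [-1.077  0.647  1.389  0.526  1.61  -0.905] tcp [ 0.4038 -0.4134  0.2459] grasp [ 0.4412 -0.3189  0.1289]
lean 41.0 heading 68.4  jaw az -17.8 jaw z 0.057 F [-3.2  0.2  5.2] open 0.0115
psi 86.2  vec 2.7 40.9 jawtilt 3.3
```

View pics/wrist_4.png

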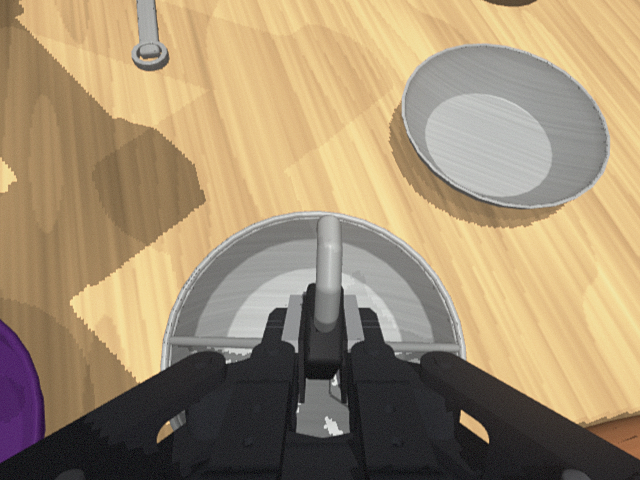

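The opening is 11.5 mm, so the block is held, with the hook clear at (329,270). I lift slowly.

{"api": "send_rows", "payload": {"plan": [[0,0,0.004,0,1],[0,0,0.012,0,1],[0,0,0.022,0,1],[0,0,0.034,0,1],[0,0,0.046,0,1],[0,0,0.056,0,1],[0,0,0.06,0,1],[0,0,0.06,0,1]]}}

```text
time: 12.23
tcp_pos: [0.4039, -0.4134, 0.3073]
orientation: [-0.34, 0.927, -0.135, 0.081]
force: [0.1, 0.0, -6.3]
opening: 0.0114
```

```bash
python3 st.py; python3 snap.py 5 wrist scene side;python3 - <<'E'
from h import *
a=cv2.imread("pics/scene_5.png"); w=cv2.imread("pics/side_5.png")
A=cv2.resize(a[300:440,150:290],(400,400),interpolation=cv2.INTER_CUBIC); cv2.imwrite("pics/c5.png",np.hstack([A,cv2.resize(w[160:280,340:460],(400,400))]))
E
```

```text
t 12.23 q [-1.077  0.574  1.324  0.532  1.727 -0.836] tcp [ 0.4039 -0.4134  0.3073] grasp [ 0.4414 -0.3191  0.1901]
lean 40.9 heading 68.3  jaw az -17.8 jaw z 0.059 F [ 0.1  0.  -6.3] open 0.0114
psi 86.1  vec 2.8 40.8 jawtilt 3.4
```

View pics/c5.png

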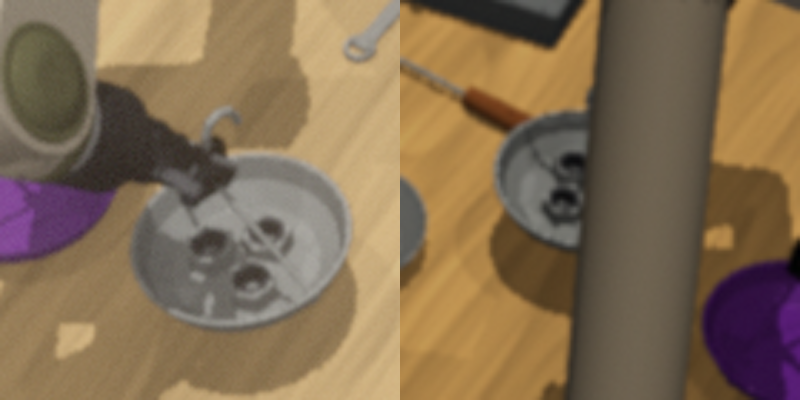

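View pics/wrist_5.png

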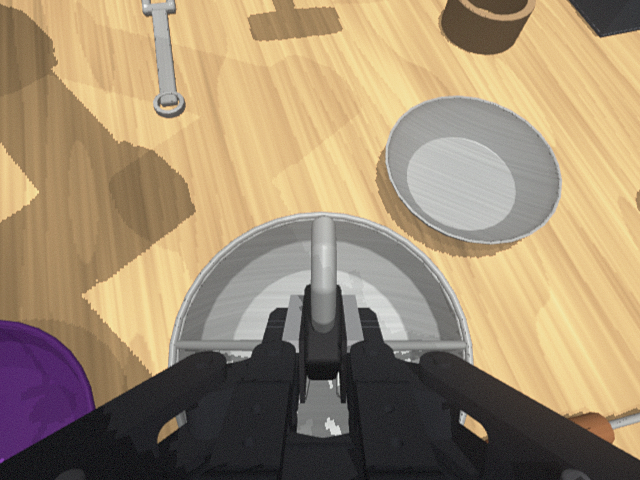

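Run:
```python
import pickle
from h import *
S=pickle.load(open("snap_1.pkl","rb"));a=S["scene"]["img"];b=S["side"]["img"]
A=cv2.resize(a[225:270,325:370],(400,400),interpolation=cv2.INTER_CUBIC)
B=cv2.resize(b[222:257,272:307],(400,400),interpolation=cv2.INTER_CUBIC)
cv2.imwrite("pics/loopz.png",np.hstack([A,B])[:,:,::-1])
A=cv2.resize(a[100:310,325:445],(343,600),interpolation=cv2.INTER_CUBIC)
B=cv2.resize(b[160:390,190:320],(339,600),interpolation=cv2.INTER_CUBIC)
cv2.imwrite("pics/standz.png",np.hstack([A,B])[:,:,::-1])
```

```text
(no output)
```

View pics/loopz.png

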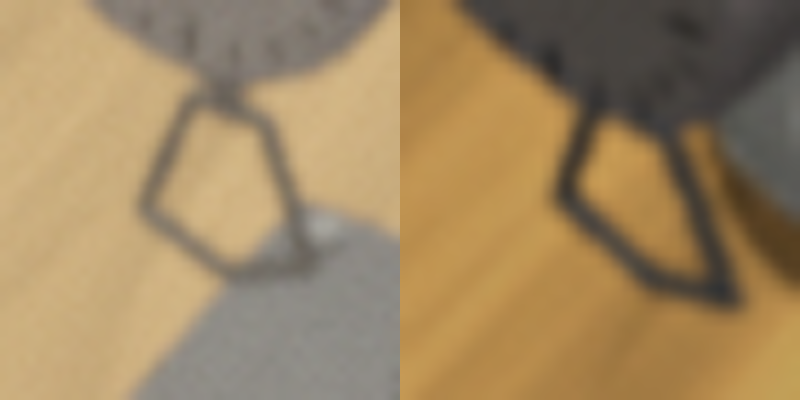

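View pics/standz.png

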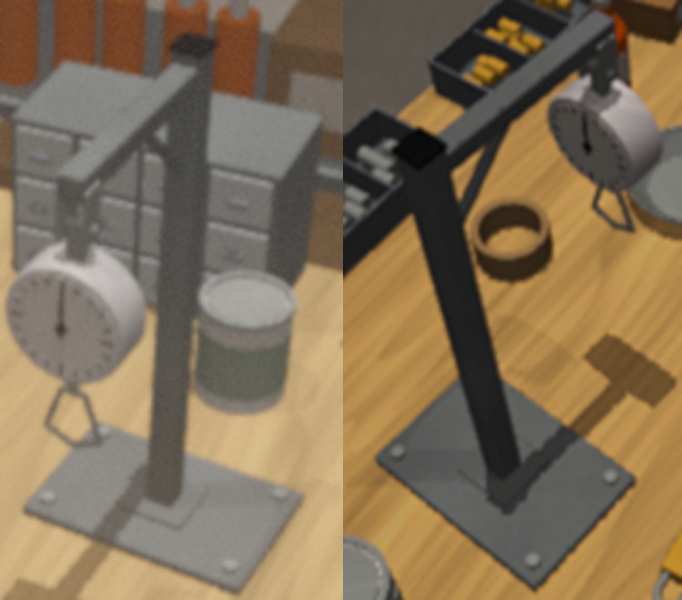

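Run:
```python
import pickle
from h import *
S=pickle.load(open("snap_1.pkl","rb"));a=S["scene"];b=S["side"]
P=lambda x,y:(325+x/8.889,225+y/8.889); Q=lambda x,y:(272+(x-400)/11.43,222+y/11.43)
P2=lambda x,y:(325+x/2.857,100+y/2.857); Q2=lambda x,y:(190+(x-343)/2.609,160+y/2.609)
X={}
for n,p,q in[("cornW",(143,207),(737,300)),("V",(232,273),(655,280)),("cornE",(310,262),(565,195)),("topW",(192,97),(672,130)),("topE",(265,122),(590,110))]:
    X[n],e=tri([ray(a,*P(*p)),ray(b,*Q(*q))]); print(n,X[n].round(4),np.round(e,4))
    print("   scene-only at z",onz(a,*P(*p),X[n][2]).round(4),"side",onz(b,*Q(*q),X[n][2]).round(4))
d=X["cornE"]-X["cornW"]; print("width",np.linalg.norm(d),"heading",np.degrees(np.arctan2(d[1],d[0]))+90)
cs=[onz(a,*P2(*p),.012) for p in[(25,510),(240,590),(300,497),(118,432)]]; cb=[onz(b,*Q2(*p),.012) for p in[(635,480),(470,375),(376,460),(537,587)]]
print(np.round(cs,4)[:, :2],np.mean(cs,0)); print(np.round(cb,4)[:,:2],np.mean(cb,0))
for C in(cs,cb):
    for i in range(4):
        e=C[(i+1)%4]-C[i]; print(round(np.linalg.norm(e),3),round(np.degrees(np.arctan2(e[1],e[0])),1),end="; ")
    print()
pt,e=tri([ray(a,*P2(193,47)),ray(b,*Q2(418,150))]); print("post top",pt,e)
# post foot
print("foot",onz(a,*P2(163,500),.012),)
# arm end top centre
pt2,e=tri([ray(a,*P2(72,182)),ray(b,*Q2(610,20))]); print("arm end",pt2,e)
```

```text
cornW [0.5402 0.0678 0.2369] [0.0035 0.0035]
   scene-only at z [0.543  0.07   0.2369] side [0.537  0.0663 0.2369]
V [0.5673 0.0657 0.224 ] [0.0044 0.0044]
   scene-only at z [0.5708 0.0686 0.224 ] side [0.5631 0.0639 0.224 ]
cornE [0.5918 0.0647 0.2375] [0.0034 0.0034]
   scene-only at z [0.5944 0.067  0.2375] side [0.5885 0.0634 0.2375]
topW [0.5566 0.0647 0.2832] [0.0027 0.0027]
   scene-only at z [0.5587 0.0665 0.2832] side [0.5541 0.0637 0.2832]
topE [0.5773 0.0676 0.2795] [0.0023 0.0023]
   scene-only at z [0.5791 0.0692 0.2795] side [0.5751 0.0667 0.2795]
width 0.05162477266038773 heading 86.59985318714979
[[0.4679 0.1886]
 [0.7006 0.1726]
 [0.7101 0.3241]
 [0.5047 0.3417]] [0.59583839 0.25676154 0.012     ]
[[0.4517 0.2007]
 [0.6836 0.198 ]
 [0.6975 0.3365]
 [0.4639 0.3517]] [0.5741564  0.27170126 0.012     ]
0.233 -3.9; 0.152 86.4; 0.206 175.1; 0.158 -103.5; 
0.232 -0.7; 0.139 84.3; 0.234 176.3; 0.151 -94.6; 
post top [0.58376088 0.26565793 0.50994032] [np.float64(0.001859998046992042), np.float64(0.0018599980469919165)]
foot [0.58726682 0.26135026 0.012     ]
arm end [0.56481765 0.05129391 0.49297593] [np.float64(0.005645605026279205), np.float64(0.0056456050262791825)]
```

Run:
```python
import pickle
from h import *
S=pickle.load(open("snap_5.pkl","rb"))
X=np.array([.4465,-.3035,.2344]); print(proj(S["scene"],X),"seen ~228.8,337.8", proj(S["wrist"],X),"seen ~ 323,217+", proj(S["side"],X))
w=S["wrist"];l,r=onz(w,177,346,.034+.061),onz(w,468,346,.034+.061);v=l-r
print(np.linalg.norm(v),(l+r)/2,np.degrees(np.arctan2(v[1],v[0]))-90)
crop(S["scene"]["img"],190,310,100,100,6,"pics/c5b.png")
```

```text
[225.50252551 338.5466347 ] seen ~228.8,337.8 [332.61019435 246.59981724] seen ~ 323,217+ [399.76033925 180.82447773]
0.17035514848030733 [ 0.4533357  -0.30707793  0.095     ] 72.84761079780569
```

View pics/c5b.png

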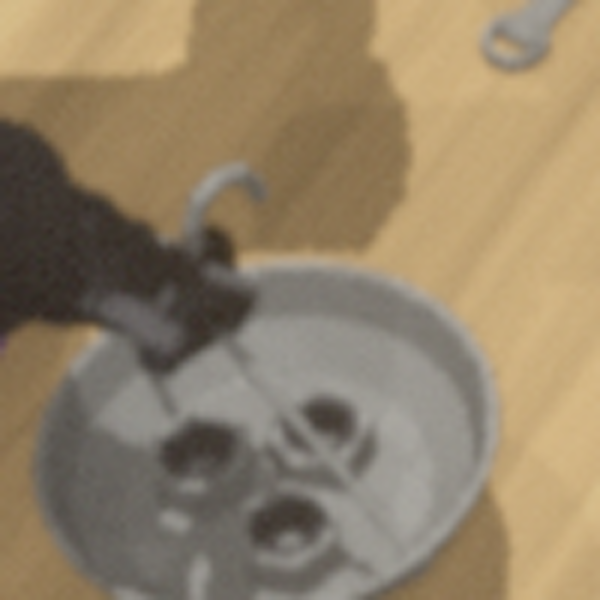

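{"api": "send_rows", "payload": {"plan": [[0.001,0.002,0.005,0.02,1],[0.004,0.008,0.012,0.06,1],[0.009,0.018,0.02,0.1,1],[0.016,0.032,0.027,0.14,1],[0.024,0.047,0.03,0.18,1],[0.032,0.063,0.03,0.21,1],[0.04,0.079,0.03,0.235,1],[0.048,0.095,0.03,0.25,1]]}}

```text
time: 13.05
tcp_pos: [0.4523, -0.3168, 0.3358]
orientation: [-0.349, 0.936, -0.017, 0.036]
force: [0.6, 0.0, -5.6]
opening: 0.0113
```

```bash
python3 st.py
```

```text
t 13.05 q [-0.899  0.509  1.354  0.501  1.796 -0.88 ] tcp [ 0.4523 -0.3168  0.3358] grasp [ 0.4647 -0.2158  0.2189]
lean 41.0 heading 83.0  jaw az -3.3 jaw z 0.056 F [ 0.6  0.  -5.6] open 0.0113
psi 86.3  vec 2.7 40.9 jawtilt 3.2
```

Now on to the pre-insert point: (0.096, 0.191) still to go.

{"api": "send_rows", "payload": {"plan": [[0.006,0.012,0,0,1],[0.014,0.027,0,0,1],[0.022,0.044,0,0,1],[0.031,0.062,0,0,1],[0.04,0.08,0,0,1],[0.049,0.098,0,0,1],[0.057,0.114,0,0,1],[0.064,0.128,0,0,1]]}}

```text
time: 13.72
tcp_pos: [0.5168, -0.187, 0.336]
orientation: [-0.349, 0.936, -0.016, 0.036]
force: [-0.2, 0.1, -5.8]
opening: 0.011
```

{"api": "send_rows", "payload": {"plan": [[0.007,0.013,0.001,0,1],[0.014,0.027,0.001,0,1],[0.02,0.039,0.001,0,1],[0.025,0.049,0.001,0,1],[0.029,0.057,0.001,0,1],[0.031,0.061,0.001,0,1],[0.032,0.063,0.001,0,1],[0.032,0.063,0.001,0,1]]}}

```text
time: 14.38
tcp_pos: [0.5488, -0.124, 0.3369]
orientation: [-0.349, 0.936, -0.016, 0.036]
force: [-0.3, 0.0, -6.0]
opening: 0.0109
```

```bash
python3 st.py; python3 snap.py 6 wrist scene side;python3 - <<'E'
from h import *
a=cv2.imread("pics/scene_6.png"); w=cv2.imread("pics/side_6.png")
cv2.imwrite("pics/c6.png",np.hstack([cv2.resize(a[190:310,280:400],(400,400),interpolation=cv2.INTER_CUBIC),cv2.resize(w[190:290,250:350],(400,400),interpolation=cv2.INTER_CUBIC)]))
E
```

```text
t 14.38 q [-0.526  0.494  1.379  0.648  1.594 -0.585] tcp [ 0.5488 -0.124   0.3369] grasp [ 0.561  -0.0229  0.22  ]
lean 41.0 heading 83.1  jaw az -3.2 jaw z 0.056 F [-0.3  0.  -6. ] open 0.0109
psi 86.3  vec 2.6 41.0 jawtilt 3.2
```

View pics/c6.png

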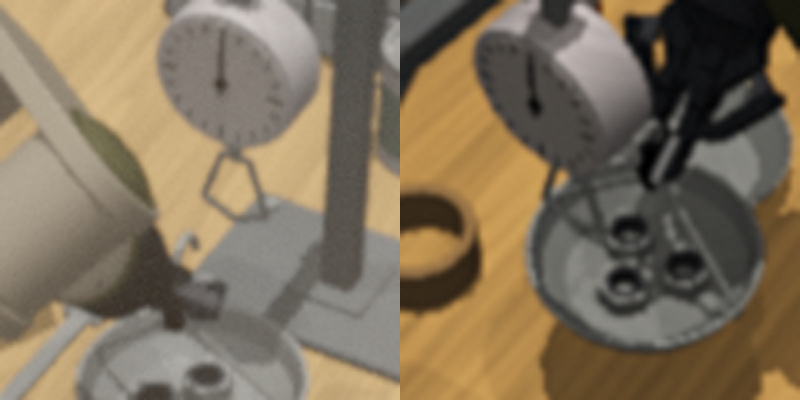

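View pics/wrist_6.png

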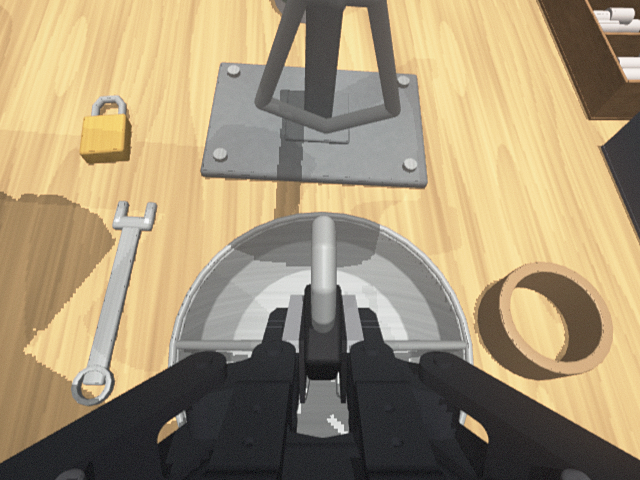

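Run:
```python
import pickle
from h import *
from station import ctrl
S=pickle.load(open("snap_6.pkl","rb"));S1=pickle.load(open("snap_1.pkl","rb"));w=S["wrist"]
s=ctrl.state();Rm=R(s["orientation"]);p=np.array(s["tcp_pos"])
# grasp-time tool
import numpy as np
R0=R([-0.341,0.927,-0.135,0.08]);R0/=np.linalg.norm(R0,axis=0)
cr=R0.T@np.array([.4464-.4038,-.3035+.4134,.166-.2459]); print("crown in tool at grasp",cr)
ct=R0.T@np.array([.4464-.4038,-.3035+.4134,.173-.2459]); 
for c in(cr,cr*[0,1,1]): X=p+Rm@c; print("crown world now",X.round(4))
P=lambda x,y:(325+x/8.889,225+y/8.889); Q=lambda x,y:(272+(x-400)/11.43,222+y/11.43)
for n,pw,ps,q in[("W",(263,103),(143,207),(737,300)),("V",(328,128),(232,273),(655,280)),("E",(394,113),(310,262),(565,195))]:
    rw,ra,rb=ray(w,*pw),ray(S["scene"],*P(*ps)),ray(S1["side"],*Q(*q))
    for rr in((rw,ra,rb),(rw,ra),(rw,rb)):
        X,e=tri(rr); print(n,X.round(4),np.round(e,4))
    print("  wrist at z",[onz(w,*pw,z).round(4) for z in((.226,.229) if n=="V" else(.238,.241))])
# pan level from wire ends
tip=p+Rm@(R0.T@(np.array([.4464,-.3035,.147])+.015*np.array([.32,.947,0])-[.4038,-.4134,.2459]))
print("tip scene pred",(proj(S["scene"],tip)-[280,190])*400/120,"crown top",(proj(S["scene"],p+Rm@ct)-[280,190])*400/120, "wrist crown",proj(w,p+Rm@ct),"tip",proj(w,tip))
```

```text
crown in tool at grasp [ 0.00251398 -0.0364512   0.1376291 ]
crown world now [ 0.5623 -0.0075  0.2572]
crown world now [ 0.5598 -0.0073  0.257 ]
W [0.5405 0.0682 0.2375] [0.0011 0.003  0.004 ]
W [0.5408 0.0747 0.2324] [0.0003 0.0003]
W [0.539  0.0674 0.2381] [0.0025 0.0025]
  wrist at z [array([0.5412, 0.0689, 0.238 ]), array([0.5414, 0.0661, 0.241 ])]
V [0.5675 0.0662 0.2247] [0.0012 0.004  0.005 ]
V [0.569  0.0721 0.2202] [0.0006 0.0006]
V [0.5653 0.0651 0.2257] [0.0029 0.0029]
  wrist at z [array([0.568 , 0.0664, 0.226 ]), array([0.5677, 0.0638, 0.229 ])]
E [0.5927 0.0642 0.2376] [0.0014 0.003  0.004 ]
E [0.5945 0.0656 0.2374] [0.0011 0.0011]
E [0.5915 0.0629 0.2373] [0.0025 0.0025]
  wrist at z [array([0.5939, 0.0636, 0.238 ]), array([0.5929, 0.0609, 0.241 ])]
tip scene pred [193.24024604 250.65732868] crown top [183.08790924 234.71936552] wrist crown [333.33574168 249.66954489] tip [327.31400569 240.03946385]
```

{"api": "send_rows", "payload": {"plan": [[0.002,0.004,0.001,0,1],[0.004,0.01,0.002,0,1],[0.006,0.017,0.003,0,1],[0.0075,0.024,0.003,0,1],[0.0075,0.03,0.003,0,1],[0.0075,0.03,0.003,0,1]]}}

```text
time: 15.03
tcp_pos: [0.5561, -0.0931, 0.34]
orientation: [-0.349, 0.936, -0.016, 0.036]
force: [0.5, -0.3, -6.7]
opening: 0.0109
```

```bash
python3 st.py; python3 snap.py 7 wrist scene;python3 - <<'E'
from h import *
a=cv2.imread("pics/scene_7.png"); w=cv2.imread("pics/wrist_7.png")
cv2.imwrite("pics/c7.png",np.hstack([cv2.resize(a[190:290,300:400],(400,400),interpolation=cv2.INTER_CUBIC),w[40:440,130:530]]))
E
```

```text
t 15.03 q [-0.471  0.487  1.381  0.664  1.567 -0.541] tcp [ 0.5561 -0.0931  0.34  ] grasp [0.5681 0.008  0.2231]
lean 41.1 heading 83.2  jaw az -3.2 jaw z 0.055 F [ 0.5 -0.3 -6.7] open 0.0109
psi 86.3  vec 2.6 41.0 jawtilt 3.2
```

View pics/c7.png

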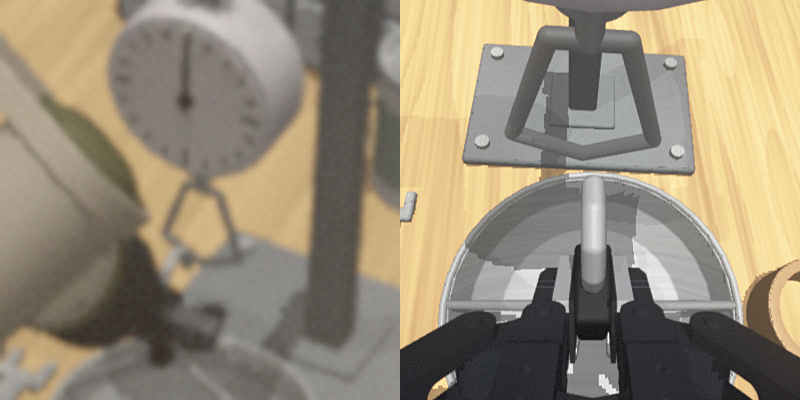

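{"api": "send_rows", "payload": {"plan": [[0.0005,0.004,0,0,1],[0.001,0.009,0,0,1],[0.001,0.014,0,0,1],[0.001,0.018,0,0,1],[0.001,0.018,0,0,1]]}}

```text
time: 15.55
tcp_pos: [0.557, -0.0753, 0.34]
orientation: [-0.349, 0.936, -0.016, 0.036]
force: [-0.1, -0.2, -5.3]
opening: 0.0108
```

```bash
python3 st.py; python3 snap.py 8 wrist scene side;python3 - <<'E'
from h import *
a=cv2.imread("pics/scene_8.png"); w=cv2.imread("pics/wrist_8.png"); b=cv2.imread("pics/side_8.png")
cv2.imwrite("pics/c8.png",np.hstack([cv2.resize(a[215:275,325:385],(400,400),interpolation=cv2.INTER_CUBIC),w[40:440,130:530]]))
E
```

```text
t 15.55 q [-0.441  0.482  1.391  0.673  1.545 -0.522] tcp [ 0.557  -0.0753  0.34  ] grasp [0.5691 0.0258 0.2231]
lean 41.0 heading 83.2  jaw az -3.2 jaw z 0.055 F [-0.1 -0.2 -5.3] open 0.0108
psi 86.3  vec 2.6 41.0 jawtilt 3.2
```

View pics/c8.png

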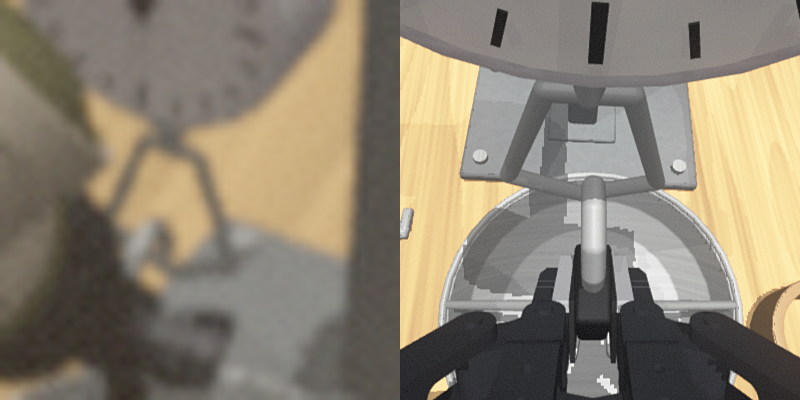

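Run:
```python
import pickle
from h import *
w=pickle.load(open("snap_8.pkl","rb"))["wrist"]; print(w["T"][:3,3])
```

```text
[ 0.55958519 -0.00108317  0.36426788]
```

{"api": "send_rows", "payload": {"plan": [[0,0.004,0,0,1],[0,0.009,0,0,1],[0,0.014,0,0,1],[0,0.019,0,0,1],[0,0.022,0,0,1],[0,0.022,0,0,1]]}}

```text
time: 16.2
tcp_pos: [0.557, -0.0533, 0.34]
orientation: [-0.349, 0.936, -0.016, 0.036]
force: [0.3, 0.8, -6.2]
opening: 0.0111
```

```bash
python3 st.py; python3 snap.py 9 wrist scene side;python3 - <<'E'
from h import *
a=cv2.imread("pics/scene_9.png"); w=cv2.imread("pics/wrist_9.png"); b=cv2.imread("pics/side_9.png")
cv2.imwrite("pics/c9.png",np.hstack([cv2.resize(a[215:275,325:385],(400,400),interpolation=cv2.INTER_CUBIC),w[40:440,130:530]]))
cv2.imwrite("pics/c9s.png",cv2.resize(b[180:300,240:400],(800,600),interpolation=cv2.INTER_CUBIC))
E
```

```text
t 16.20 q [-0.405  0.475  1.404  0.682  1.519 -0.499] tcp [ 0.557  -0.0533  0.34  ] grasp [0.5691 0.0477 0.2231]
lean 41.0 heading 83.2  jaw az -3.1 jaw z 0.056 F [ 0.3  0.8 -6.2] open 0.0111
psi 86.3  vec 2.6 40.9 jawtilt 3.2
```

View pics/c9.png

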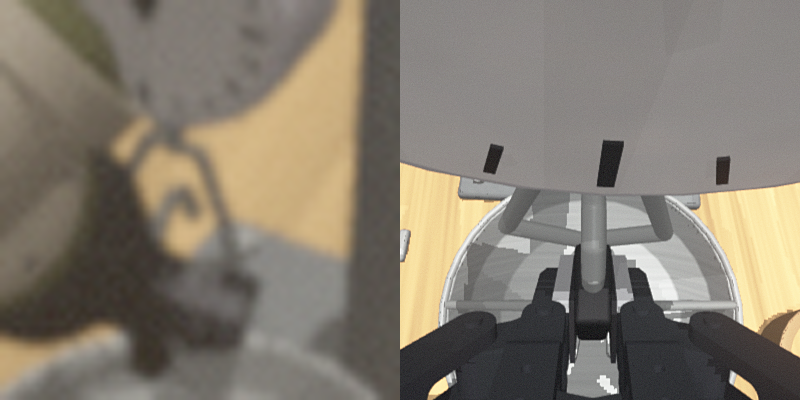

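View pics/c9s.png

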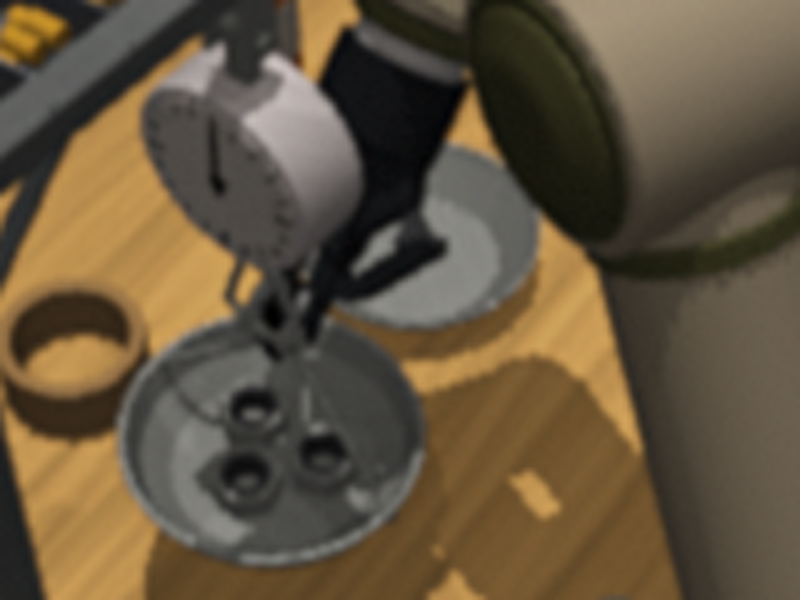

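Run:
```python
import pickle
from h import *
w=pickle.load(open("snap_9.pkl","rb"))["wrist"]; cx=lambda x,y:(x-400+130,y+40)
for p,z in(((508,224),.238),((668,234),.238),((575,242),.226),((612,243),.226)): print(onz(w,*cx(*p),z).round(4))
crop(w["img"],210,220,230,120,3.4,"pics/c9w.png")
```

```text
[0.5411 0.0716 0.238 ]
[0.5951 0.0662 0.238 ]
[0.5637 0.0686 0.226 ]
[0.5773 0.0677 0.226 ]
```

View pics/c9w.png

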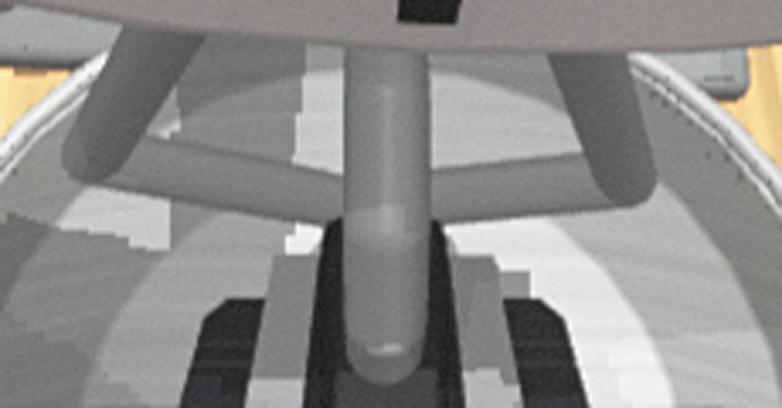

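{"api": "send_rows", "payload": {"plan": [[0,0.003,-0.003,0,1],[0,0.003,-0.008,0,1],[0,0.003,-0.014,0,1],[0,0.003,-0.02,0,1],[0,0.003,-0.025,0,1],[0,0.003,-0.028,0,1],[0,0.003,-0.028,0,1]]}}

```text
time: 16.93
tcp_pos: [0.5571, -0.0512, 0.3112]
orientation: [-0.349, 0.936, -0.017, 0.035]
force: [-1.0, -0.0, -5.0]
opening: 0.0111
```

```bash
python3 st.py; python3 snap.py 10 wrist scene side;python3 - <<'E'
from h import *
a=cv2.imread("pics/scene_10.png"); w=cv2.imread("pics/wrist_10.png")
cv2.imwrite("pics/c10.png",np.hstack([cv2.resize(a[200:280,320:400],(400,400),interpolation=cv2.INTER_CUBIC),w[40:440,130:530]]))
E
```

```text
t 16.93 q [-0.401  0.506  1.443  0.687  1.462 -0.54 ] tcp [ 0.5571 -0.0512  0.3112] grasp [0.5692 0.0498 0.1943]
lean 41.0 heading 83.2  jaw az -3.2 jaw z 0.055 F [-1. -0. -5.] open 0.0111
psi 86.4  vec 2.6 41.0 jawtilt 3.1
```

View pics/c10.png

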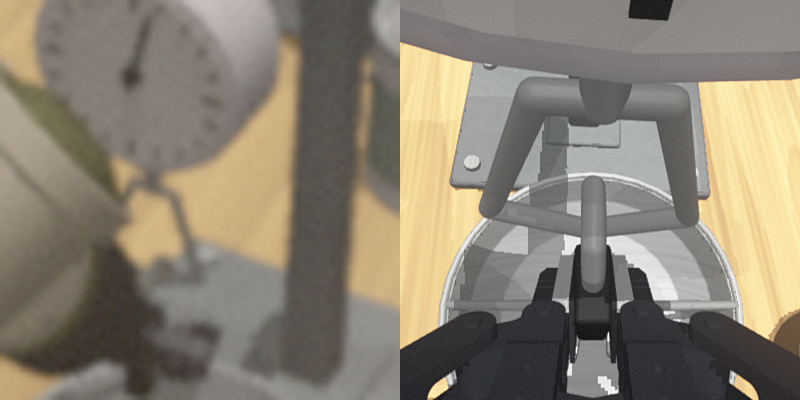

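{"api": "send_rows", "payload": {"plan": [[0,0,-0.002,0,1],[0,0,-0.004,0,1],[0,0,-0.006,0,1],[0,0,-0.007,0,1],[0,0,-0.007,0,1],[0,0,-0.007,0,1]]}}

```text
time: 17.58
tcp_pos: [0.5572, -0.0512, 0.3054]
orientation: [-0.349, 0.936, -0.016, 0.036]
force: [-1.2, 0.4, -0.3]
opening: 0.0112
```

```bash
python3 st.py
```

```text
t 17.58 q [-0.401  0.513  1.451  0.689  1.45  -0.55 ] tcp [ 0.5572 -0.0512  0.3054] grasp [0.5695 0.0498 0.1885]
lean 41.0 heading 83.1  jaw az -3.2 jaw z 0.057 F [-1.2  0.4 -0.3] open 0.0112
psi 86.3  vec 2.7 40.9 jawtilt 3.2
```

```bash
python3 snap.py 11 wrist scene side;python3 - <<'E'
from h import *
a=cv2.imread("pics/scene_11.png"); w=cv2.imread("pics/wrist_11.png"); b=cv2.imread("pics/side_11.png")
cv2.imwrite("pics/c11.png",np.hstack([cv2.resize(b[170:300,240:370],(400,400),interpolation=cv2.INTER_CUBIC),w[40:440,130:530]]))
E
```

```text
(no output)
```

View pics/c11.png

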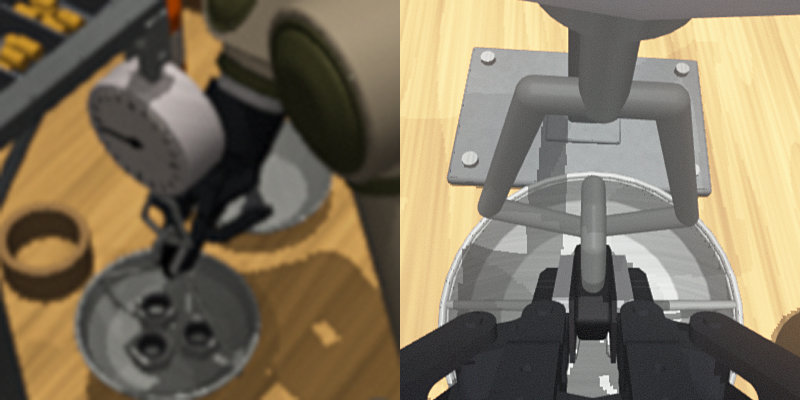

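{"api": "send_rows", "payload": {"plan": [[0,0,0,0,0.8],[0,0,0,0,0.7],[0,0,0,0,0.5],[0,0,0,0,0.3],[0,0,0,0,0],[0,0,0,0,0],[0,0,0,0,0],[0,0,0,0,0]]}}

```text
time: 18.4
tcp_pos: [0.5572, -0.0512, 0.3053]
orientation: [-0.348, 0.936, -0.016, 0.036]
force: [1.1, -0.5, -0.5]
opening: 0.0854
```

```bash
python3 st.py; python3 snap.py 12 wrist scene side;python3 - <<'E'
from h import *
a=cv2.imread("pics/scene_12.png"); w=cv2.imread("pics/wrist_12.png"); b=cv2.imread("pics/side_12.png")
cv2.imwrite("pics/c12.png",np.hstack([cv2.resize(b[170:300,240:370],(400,400),interpolation=cv2.INTER_CUBIC),w[40:440,130:530]]))
E
```

```text
t 18.40 q [-0.401  0.513  1.451  0.688  1.45  -0.55 ] tcp [ 0.5572 -0.0512  0.3053] grasp [0.5695 0.0498 0.1884]
lean 41.0 heading 83.1  jaw az -3.2 jaw z 0.057 F [ 1.1 -0.5 -0.5] open 0.0854
psi 86.3  vec 2.7 40.9 jawtilt 3.2
```

View pics/c12.png

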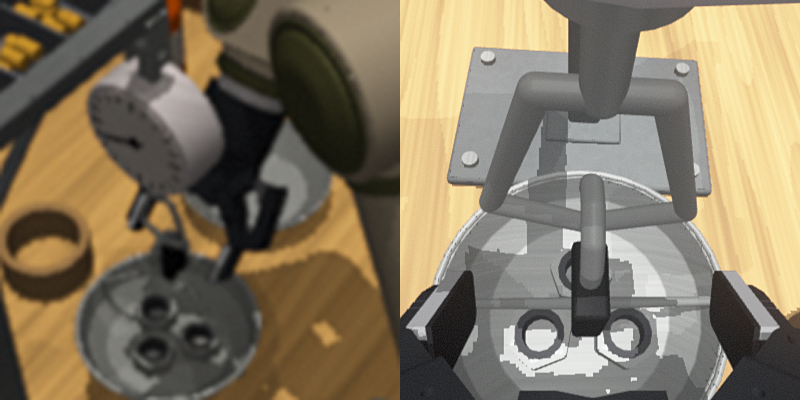

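The pan now hangs from the loop with the fingers open and clear, three nuts inside, and the pointer turned. I back the gripper straight out, away from the post.

{"api": "send_rows", "payload": {"plan": [[0,-0.005,0.002,0,0],[-0.001,-0.015,0.006,0,0],[-0.003,-0.03,0.014,0,0],[-0.005,-0.048,0.025,0,0],[-0.007,-0.068,0.038,0,0],[-0.01,-0.09,0.052,0,0],[-0.013,-0.115,0.066,0,0],[-0.016,-0.14,0.08,0,0]]}}

```text
time: 19.22
tcp_pos: [0.5406, -0.193, 0.3865]
orientation: [-0.348, 0.937, -0.016, 0.036]
force: [0.1, -0.5, -0.1]
opening: 0.0854
```

{"api": "send_rows", "payload": {"plan": [[0,-0.01,0.005,0,0],[0,-0.03,0.01,0,0],[0,-0.04,0.015,0,0],[0,-0.04,0.015,0,0],[0,-0.04,0.015,0,0],[0,-0.04,0.015,0,0],[0,-0.04,0.015,0,0],[0,-0.04,0.015,0,0]]}}

```text
time: 19.88
tcp_pos: [0.5407, -0.2322, 0.4014]
orientation: [-0.348, 0.937, -0.016, 0.036]
force: [0.0, 0.0, -0.6]
opening: 0.0854
```

```bash
python3 st.py; python3 snap.py 13 wrist scene side;python3 - <<'E'
from h import *
a=cv2.imread("pics/scene_13.png"); w=cv2.imread("pics/wrist_13.png"); b=cv2.imread("pics/side_13.png")
cv2.imwrite("pics/c13.png",np.hstack([cv2.resize(b[170:300,240:370],(400,400),interpolation=cv2.INTER_CUBIC),w[40:440,130:530]]))
E
```

```text
t 19.88 q [-0.688  0.497  1.174  0.613  1.851 -0.596] tcp [ 0.5407 -0.2322  0.4014] grasp [ 0.5528 -0.1312  0.2844]
lean 41.0 heading 83.1  jaw az -3.2 jaw z 0.056 F [ 0.   0.  -0.6] open 0.0854
psi 86.3  vec 2.7 40.9 jawtilt 3.2
```

View pics/c13.png

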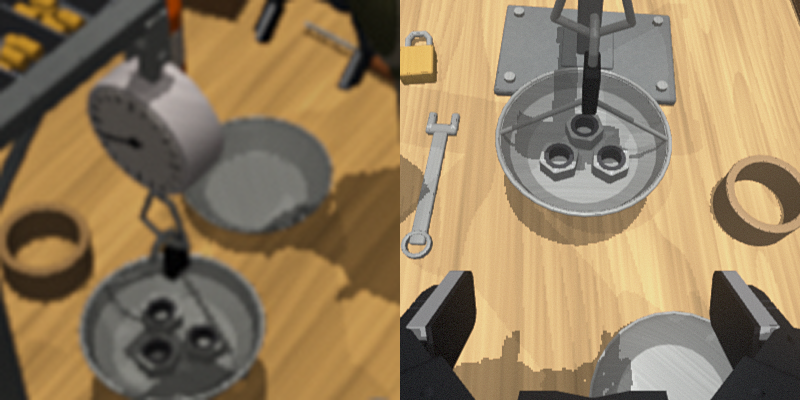

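View pics/scene_13.png

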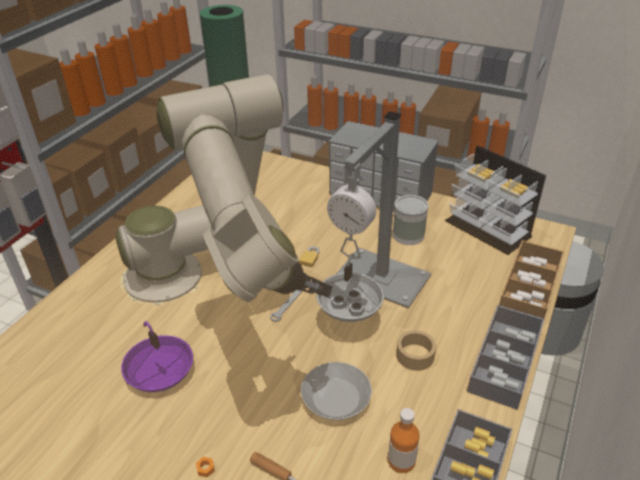

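{"api": "send_rows", "payload": {"plan": [[0,0,0,0,0],[0,0,0,0,0],[0,0,0,0,0],[0,0,0,0,0],[0,0,0,0,0],[0,0,0,0,0],[0,0,0,0,0],[0,0,0,0,0]]}}

```text
time: 20.7
tcp_pos: [0.5407, -0.2326, 0.4015]
orientation: [-0.348, 0.937, -0.016, 0.036]
force: [0.1, -1.2, 0.6]
opening: 0.0854
```

{"api": "send_rows", "payload": {"plan": [[0,0,0,0,0],[0,0,0,0,0],[0,0,0,0,0],[0,0,0,0,0],[0,0,0,0,0],[0,0,0,0,0],[0,0,0,0,0],[0,0,0,0,0]]}}

```text
time: 21.37
tcp_pos: [0.5406, -0.2326, 0.4015]
orientation: [-0.348, 0.937, -0.016, 0.036]
force: [0.6, -0.5, -0.4]
opening: 0.0855
```

{"api": "send_rows", "payload": {"plan": [[0,0,0,0,0],[0,0,0,0,0],[0,0,0,0,0],[0,0,0,0,0],[0,0,0,0,0],[0,0,0,0,0],[0,0,0,0,0],[0,0,0,0,0]]}}

```text
time: 22.03
tcp_pos: [0.5407, -0.2326, 0.4015]
orientation: [-0.348, 0.937, -0.016, 0.036]
force: [0.2, 0.1, 0.1]
opening: 0.0856
```

```bash
cat > mot.py <<'E'
from station import ctrl
from h import *
I=[];t=[]
for i in range(8):
    t.append(ctrl.state()["time"]);I.append(ctrl.camera("wrist")["img"])
g=[cv2.cvtColor(i,cv2.COLOR_RGB2GRAY) for i in I]
# 155..400 columns pan region
p=cv2.goodFeaturesToTrack(g[0][100:260,215:405],40,.02,6)+np.float32([[215,100]])
for k in range(1,8):
    q,st,_=cv2.calcOpticalFlowPyrLK(g[0],g[k],p.astype(np.float32),None); d=(q-p)[st==1]
    print(round(t[k]-t[0],2),np.median(d,0).round(2),np.percentile(np.linalg.norm(d,axis=1),90).round(2))
cv2.imwrite("pics/mot.png",I[-1][:,:,::-1])
E
python3 mot.py
```

```text
0.05 [-0.18 -0.12] 0.35
0.1 [-0.34 -0.3 ] 0.72
0.15 [-0.46 -0.36] 0.92
0.2 [-0.53 -0.47] 1.04
0.25 [-0.47 -0.5 ] 0.99
0.3 [-0.33 -0.47] 0.85
0.35 [-0.18 -0.38] 0.58
```

{"api": "send_rows", "payload": {"plan": [[0,0,0,0,0],[0,0,0,0,0],[0,0,0,0,0],[0,0,0,0,0],[0,0,0,0,0],[0,0,0,0,0],[0,0,0,0,0],[0,0,0,0,0]]}}

```text
time: 23.1
tcp_pos: [0.5407, -0.2325, 0.4015]
orientation: [-0.348, 0.937, -0.016, 0.036]
force: [-0.4, -0.9, 0.2]
opening: 0.0855
```

{"api": "send_rows", "payload": {"plan": [[0,0,0,0,0],[0,0,0,0,0],[0,0,0,0,0],[0,0,0,0,0],[0,0,0,0,0],[0,0,0,0,0],[0,0,0,0,0],[0,0,0,0,0]]}}

```text
time: 23.77
tcp_pos: [0.5406, -0.2326, 0.4015]
orientation: [-0.348, 0.937, -0.016, 0.036]
force: [-0.3, 0.2, -0.2]
opening: 0.0854
```

```bash
python3 mot.py | tail -3; python3 snap.py 14 wrist scene
python3 - <<'E'
import pickle
from h import *
S=pickle.load(open("snap_14.pkl","rb"));w=S["wrist"]; crop(w["img"],215,0,200,265,2.26,"pics/c14.png")
a=S["scene"]; crop(a["img"],300,170,110,160,3.7,"pics/c14s.png")
E
```

```text
0.25 [-0.18 -0.15] 0.33
0.3 [-0.08 -0.06] 0.18
0.35 [0.03 0.03] 0.09
```

View pics/c14.png

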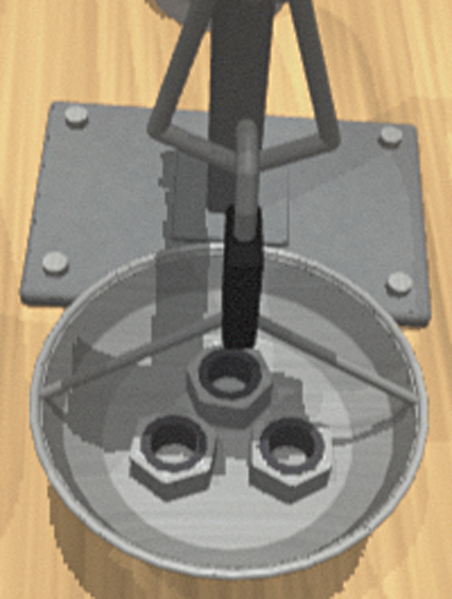

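View pics/c14s.png

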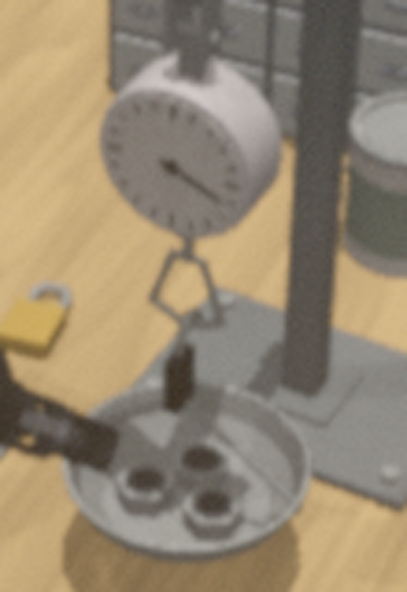

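```bash
python3 - <<'E'
import pickle
from h import *
w=pickle.load(open("snap_14.pkl","rb"))["wrist"]; c=lambda x,y:(215+x/2.26,y/2.26)
for z in(.085,.095,.105):
    q=[onz(w,*c(*p),z) for p in((230,243),(230,578),(31,405),(428,405))]
    print(z,"fore-aft",np.linalg.norm(q[0]-q[1]).round(4),"side",np.linalg.norm(q[2]-q[3]).round(4),"ctr",((q[0]+q[1])/2).round(4))
# expected ellipse extents for level/tilted rim
ctr=np.array([.566,.066,.095]);th=np.linspace(0,2*np.pi,360)
for pit in(-10,-5,0,5,10):
    a=np.radians(pit);P=[ctr+.0875*np.array([np.cos(t),np.sin(t)*np.cos(a),np.sin(t)*np.sin(a)]) for t in th]
    u=np.array([proj(w,p) for p in P]); print("pitch",pit,"w/h",(np.ptp(u[:,0])/np.ptp(u[:,1])).round(3))
print("seen w/h",397/335)
E
python3 mot.py|tail -2
```

```text
0.085 fore-aft 0.1788 side 0.1784 ctr [0.57   0.0734 0.085 ]
0.095 fore-aft 0.1735 side 0.1732 ctr [0.5692 0.0666 0.095 ]
0.105 fore-aft 0.1683 side 0.1679 ctr [0.5684 0.0598 0.105 ]
pitch -10 w/h 1.363
pitch -5 w/h 1.264
pitch 0 w/h 1.186
pitch 5 w/h 1.125
pitch 10 w/h 1.078
seen w/h 1.1850746268656716
0.3 [-0.26 -0.22] 0.55
0.35 [-0.38 -0.25] 0.7
```

```bash
python3 -c "
from station import ctrl
print(ctrl.sign_off())"
```

```text
the job is handed in; nothing more can be done
None
```

The pan hangs by its hook from the loop under the dial scale, level and almost still, with all three nuts in it. I handed the job in at about 24 s of the 58 s; no verdict was reported.

**How it was done**
- The rows only allow a turn about the vertical. I got the 41° finger lean by turning past the last joint's range limit, then carried that lean to the pan.
- I pinched the block from the shank's side and lifted; the wrist read about 6.3 N.
- I turned the pan about 14° to line up with the loop, put the hook through from the open side and lowered it. The wrist load fell to about 0.3 N and the dial pointer turned.
- I then opened the fingers and backed out to about 100 mm clear.

**Last checks**
- **Level:** the rim outline matches a level pan (width to height 1.185 seen, 1.186 expected).
- **Height:** the pan's underside is about 55 mm above the counter.
- **Still:** a small swing of about 0.5 mm remained, a few mm/s and well under the limit.
- **Other things:** the dish, tape, spanner, padlock, tin and the look-alikes looked unmoved. I judged this by eye and did not measure it.

**What disagreed**
- The scene and side cameras differed by 6 to 8 mm on where the loop is. I used the combined fix with the wrist view, and the hook went in without a knock.
- The jaws stayed about 3° out of level, so the pan rolled slightly while it was held.

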